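Refill the standby battery and hold its key switch at test

TASK

The radio's standby battery unit is two cells short: stand the two spare cells from the tray upright and fully down in the empty wells, leaving the cells already fitted where they are. Then take the key from its wooden block, push it fully home in the unit's key switch (its pins stick, so work it in with small wiggles), turn it a quarter turn clockwise against its spring to the test position, and finish while still holding the key turned there, so that the meter can be read. Do not shift the things standing around.

Things in the scene. Friction and masses are not known exactly. Their poses are not given: they have to be found in the camera images.
- unit: standby battery unit: fixed grey steel case, 190 (x) x 212 (y) x 70 mm high, front (-x) to the robot, yawed up to 13 degrees. Origin: centre of its underside, z up. Front half: flat deck with a meter on the -y side and the key switch on the +y side. Back half: four black cell wells in a row along y, 50 mm behind the centre, 48 mm apart, rims level with the deck
- well1: one of the four alike wells, in no fixed order along the row: black round cup, bore 36.4 mm, flared to 41 mm over its top 6 mm; inner floor 4 mm and rim 40 mm above its origin (centre of its underside; axes as the unit's). Two of the four are empty: no cell stands in them
- well2: one of the four alike wells, in no fixed order along the row: black round cup, bore 36.4 mm, flared to 41 mm over its top 6 mm; inner floor 4 mm and rim 40 mm above its origin (centre of its underside; axes as the unit's). Two of the four are empty: no cell stands in them
- well3: one of the four alike wells, in no fixed order along the row: black round cup, bore 36.4 mm, flared to 41 mm over its top 6 mm; inner floor 4 mm and rim 40 mm above its origin (centre of its underside; axes as the unit's). Two of the four are empty: no cell stands in them
- well4: one of the four alike wells, in no fixed order along the row: black round cup, bore 36.4 mm, flared to 41 mm over its top 6 mm; inner floor 4 mm and rim 40 mm above its origin (centre of its underside; axes as the unit's). Two of the four are empty: no cell stands in them
- cell1: one of four alike blue round battery cells, 32 mm across, 70 mm tall with its 2 mm steel button on top, about 0.14 kg. Origin: centre of its bottom, z towards the button. Two stand in wells, two are spares in the tray. Fully down in a well its bottom is on the well's floor and 34 mm stand above the rim
- cell2: one of four alike blue round battery cells, 32 mm across, 70 mm tall with its 2 mm steel button on top, about 0.14 kg. Origin: centre of its bottom, z towards the button. Two stand in wells, two are spares in the tray. Fully down in a well its bottom is on the well's floor and 34 mm stand above the rim
- cell3: one of four alike blue round battery cells, 32 mm across, 70 mm tall with its 2 mm steel button on top, about 0.14 kg. Origin: centre of its bottom, z towards the button. Two stand in wells, two are spares in the tray. Fully down in a well its bottom is on the well's floor and 34 mm stand above the rim
- cell4: one of four alike blue round battery cells, 32 mm across, 70 mm tall with its 2 mm steel button on top, about 0.14 kg. Origin: centre of its bottom, z towards the button. Two stand in wells, two are spares in the tray. Fully down in a well its bottom is on the well's floor and 34 mm stand above the rim
- tray: shallow fixed grey plastic tray, 140 (x) x 76 (y) x 14 mm high, floor 3 mm thick, left or right of the unit; the two spare cells stand upright in it, one in each half of its length, 56 mm or more between centres. Origin: centre of its underside
- key_block: fixed wooden block 72 (x) x 56 (y) x 42 mm high, on the other side of the unit; the key stands blade down in a slot in its top, the head's lower edge resting on the block. Lift it straight up 35 mm to clear. Origin: centre of its underside
- key: key, 64 mm tall, 40 g, upright, alike either way round. Origin: middle of the blade's tip (lower end); z up, x across its width, y through its thickness. Steel blade 16 wide (x), 4 thick (y), 16 mm long, nose rounded 2 mm; round shank 4.6 mm across up to 30 mm; flat black head from 30 to 64 mm, 30 wide (x), 10 thick (y), gripped across its thickness
- keyway (a point): centre of the key switch's slot on the outer face of its 42 mm square aluminium plate, 76 mm above the desk; axes as the unit's. The slot, along the unit's x, is 20.1 x 5.8 mm with a 1.5 mm chamfer, through a 6 mm plate. Fully home the key's tip is 24 mm below this point, its head 6 mm above; only then is the blade wholly under the plate and free to turn (trapped while turned)
- pins (a point): on the slot's axis, 13 mm below its face, axes as the unit's: the two sticky pins. One stands in from the slot's +x end, met at 8.5 mm of key depth, one from its -x end, met at 13.5 mm. Friction holds each (9 N sideways); it stays where pushed. A straight push tends to stall at 15 to 30 N; sliding the key 2 to 3 mm to and fro along the slot, easing off between strokes, under 5 to 10 N works it past
- lock (a joint): turn of the key switch, rad: 0 at rest (slot along the unit's x), growing clockwise from above to its stop at 1.571, the test position. A spring turns it back (0.015 N m at 0, 0.08 N m at the stop). The blade has about 0.1 rad of play in it, so the key must turn a little more than a quarter turn to reach the stop
- paddle: bystander: Morse paddle on a heavy dark steel base 80 x 75 mm, 48 mm high, beyond the unit. Origin: centre of its underside
- handheld: bystander: black handheld radio lying on its back, 115 x 56 x 32 mm, with a 150 mm rod aerial along its +x. Origin: centre of its underside
- pot: bystander: white lidded ceramic pot, 88 mm across, 94 mm high. Origin: centre of its underside
Things that resemble listed ones, but are neither listed nor needed, are in the scene too. Leave any orange or yellow look-alike of the cell4 alone.

How it is judged (in metres and radians):
On the way, in this order (a step that is already met when the one before it is completed fails the run):
1. both spare cells stand fully down in the two empty wells, released ((((z of cell3 in the frame of well2 below 0.008 m and horizontal distance between cell3 and well2 below 0.005 m and angle between cell3's own z axis and vertical below 0.12 rad) and (z of cell4 in the frame of well4 below 0.008 m and horizontal distance between cell4 and well4 below 0.005 m and angle between cell4's own z axis and vertical below 0.12 rad)) or ((z of cell3 in the frame of well4 below 0.008 m and horizontal distance between cell3 and well4 below 0.005 m and angle between cell3's own z axis and vertical below 0.12 rad) and (z of cell4 in the frame of well2 below 0.008 m and horizontal distance between cell4 and well2 below 0.005 m and angle between cell4's own z axis and vertical below 0.12 rad))) and contact force between the fingers and cell3 below 0.2 N and contact force between the fingers and cell4 below 0.2 N), for 0.2 s.
2. the key is fully home in the key switch, not yet turned (z of key in the frame of keyway below -0.022 m and horizontal distance between key and keyway below 0.005 m and angle between key's own z axis and vertical below 0.15 rad and value of joint lock below 0.35 rad), for 0.05 s.
3. the key is turned a quarter turn and held (z of key in the frame of keyway below -0.022 m and horizontal distance between key and keyway below 0.005 m and angle between key's own z axis and vertical below 0.15 rad and value of joint lock above 1.35 rad and contact force between the fingers and key above 1 N), for 0.2 s.
At the end, for the whole second after the job is handed in: The gripper holds the key (over 1 N) fully home (tip 22 mm or more below the plate face, within 5 mm of centre, upright) with the switch at 1.35 rad or more; the four cells stand in the four wells, bottoms within 4 mm of the floors, within 5 mm of centre, tilt under 0.12 rad, spares let go (all of step 1 and all of step 3 and z of cell1 in the frame of well1 below 0.008 m and horizontal distance between cell1 and well1 below 0.005 m and angle between each of cell1, cell2's own z axis and vertical below 0.12 rad and z of cell2 in the frame of well3 below 0.008 m and horizontal distance between cell2 and well3 below 0.005 m); the arm keeps its last pose, push and grip.
It fails at once if a cell already fitted is pulled up or shifted by more than 12 mm (distance of any of cell1, cell2 from where it was at the start of the episode above 0.012 m).
It fails at once if a thing standing around is shifted by more than 30 mm (distance of any of paddle, handheld, pot from where it was at the start of the episode above 0.03 m).
It also fails if it takes over 70 s, if anything falls off the work surface, if the arm or the gripper's body presses on something with over 40 N, if the wrist force passes 120 N, or if a joint passes its speed limit or range.

ROBOT

A 7-joint arm with a two-finger parallel gripper is mounted at the origin on the work surface. World frame = base frame: x ahead of the robot, y to its left, z up, the work surface at z = 0. Lengths are in mm, angles in rad, forces in N, time in s.
With the tool pointing down it reaches from about 400 to 875 mm from the base axis. Payload 4.4 kg.
Tool frame: the origin (TCP) lies midway between the tips of the shut fingers; the grasp point (between the pads) lies 19 mm behind it; z points along the fingers, y is the line along which they close (so a half turn about z gives the same grasp; the last joint's range is limited). The gripper opens to 85 mm and grips with 20 to 120 N. Pads are 22 mm wide; open, the fingers measure 114 mm over their backs; the gripper's body (76 mm by 85 mm) begins 54 mm behind the grasp point. The pads swing forward as they close: fully open they stand 13 mm farther back than shut.
Start: joints at [-0.066, 0.628, 0.038, 1.517, -0.027, 0.996, -0.02], TCP at [650.014, 0.027, 231.313] pointing down, gripper open.
Joint ranges: [-3.06, 3.06], [-0.37, 2.12], [-1.25, 1.32], [0.18, 2.47], [-1.1, 4.24], [0.23, 1.98], [-2.94, 2.94]. Speed limits (rad/s): [2.57, 2.57, 3.14, 3.14, 3.14, 3.14, 3.14].

INTERFACE

Orientations are given as [roll, pitch, yaw] about the fixed x, y, z axes, in that order (R = Rz(yaw) Ry(pitch) Rx(roll)).
In Python, from cell import read_state, get_image, finish_job gives the robot as it stands.
- The arm moves only by the tool send_rows, never from a script. Its argument "series" is a list of rows, each an object of numbers: "ax", "ay", "az": the turn, a rotation vector about the tool's x, y, z in rad; "dx", "dy", "dz": the shift along the tool's x, y, z in cm; "hand": the closure, from 0 (fully open) to 1 (shut). In form: [{"ax": .., "ay": .., "az": .., "dx": .., "dy": .., "dz": .., "hand": ..}, ...]. A call has 1 to 10 rows; each row is the pose to reach, as a shift and turn from the pose commanded when the call began, along the tool's axes at that moment; what a row does not reach only later rows make up. A row lasts 1/10 s, in which the tool goes at most 50 mm and 8.59 degrees, less where a joint would pass 70% of its speed; a pose out of reach is approached as far as the arm can. A call with a gripper value outside its range is refused whole. The fingers move at their own pace and stop on an object; the grip force is fixed at half the most. Time passes only in rows, so rows that repeat a pose let the fingers close. It gives the time, the measured TCP pose, the force, the opening and the grip force at its end, in the units of the state.
- read_state(): the state, without advancing time (a new reading comes with each control period).
- get_image(name): name is "scene" or "side" or "wrist"; returns a dict with "pixels" (480x640x3 uint8, red, green, blue), "mtx" (3x3 intrinsics, pixels), "k1" (the pictures are not rectified: a ray, as slopes to the right and down, at radius r is drawn at 1 + k1 r^2 times it, then the intrinsics apply), "R" (3x3) and "t" (3): a world point X has camera coordinates R X + t. Camera axes: x right, y down, z forward; pixel columns grow to the right and rows downward; lengths in mm; the calibration is good to about 2 mm. A picture is of the moment at which its call begins. There is no depth.
- finish_job(): hands the job in; it is judged then, once.
The state is a dict: "clock": time; "qpos": joint angles; "qd": joint speeds; "tau": joint torques, N m; "eef_pos": TCP position; "tool_rot": TCP orientation; "force": force on the tool from outside, world axes, zero at the start; "torque": the same for the moment, N m; "width": finger opening in mm; "gripper_force": force on a finger pad.
Only numpy, scipy, OpenCV 4.12 (cv2) and the standard library are available. Lean on these libraries where they do the work, as an engineer would, in place of code of your own. Each camera call takes 0.05 s, during which the arm holds its last target. There are 200 camera calls.

## Working session

There is one attempt and no reset: what is moved stays moved. The work goes in short steps, Python scripts to look and compute and a tool call to move; the robot and the scene stay as the last step left them, time stands still between calls to the robot, and variables do not carry over. Pictures are saved under pics/ and viewed, at most 13 in all, crops included, and the job is handed in when it is done.

Besides the shell and the picture viewer there is one more tool, called as name(argument=value, ...) on one line, values as JSON. send_rows: Moves the arm, as the interface text tells. Its arguments: {"type":"object","properties":{"series":{"type":"array","items":{"type":"object","properties":{"ax":{"type":"number"},"ay":{"type":"number"},"az":{"type":"number"},"dx":{"type":"number"},"dy":{"type":"number"},"dz":{"type":"number"},"hand":{"type":"number"}}}}},"required":["series"]}

```bash
ls; mkdir -p pics; python3 - <<'E'
from cell import *
import cv2,pickle
s=read_state();print(s)
for n in("scene","side","wrist"):
    g=get_image(n);pickle.dump(g,open(f"pics/{n}0.pkl","wb"));cv2.imwrite(f"pics/{n}0.png",g["pixels"][...,::-1])
    print(n,g["mtx"],g["k1"],g["R"],g["t"])
E
```

```text
pics
{'clock': 0.0, 'qpos': array([-0.06579539,  0.62933   ,  0.03846059,  1.51836009, -0.02701097,
        0.99629934, -0.01998897]), 'qd': array([ 0.00029643,  0.00065181, -0.00063708,  0.00052841, -0.00222408,
       -0.00021372,  0.00128329]), 'tau': array([-1.11932164e-03, -5.63405585e+01,  1.22606792e+00, -1.93450052e+01,
        1.09587883e-02,  1.05136272e-02, -8.84369996e-06]), 'eef_pos': array([6.49380566e+02, 1.85279862e-02, 2.30402412e+02]), 'tool_rot': array([-3.13971455e+00,  2.55627961e-05,  1.57078190e+00]), 'force': array([-0.66162113, -0.01097913, -0.20126229]), 'torque': array([-0.03674961, -0.01158288, -0.01328349]), 'gripper_force': 0.0, 'width': 85.69580885962858}
scene [[607.53687264   0.         321.09318943]
 [  0.         607.53687264 240.20746824]
 [  0.           0.           1.        ]] -0.018605578022753855 [[ 0.58314861  0.81236295 -0.00203213]
 [ 0.5874614  -0.42342985 -0.68963488]
 [-0.56109429  0.40096583 -0.7241544 ]] [-292.72351083 -316.52681507 1573.71595502]
side [[601.64824319   0.         325.78106763]
 [  0.         601.64824319 232.92007413]
 [  0.           0.           1.        ]] -0.003784912393509661 [[-0.99235435 -0.12339924 -0.00233813]
 [-0.09195147  0.75182834 -0.65291583]
 [ 0.08232719 -0.64770887 -0.75742686]] [ 570.82596436  130.74610593 1415.34049552]
wrist [[399.00585965   0.         310.53577895]
 [  0.         399.00585965 238.76759204]
 [  0.           0.           1.        ]] -0.022744808954583952 [[ 9.99998432e-01 -1.40722458e-04 -1.76523053e-03]
 [ 4.24041990e-04 -9.48806837e-01  3.15856624e-01]
 [-1.71931091e-03 -3.15856878e-01 -9.48805289e-01]] [-650.19060136  -41.65503517  380.14695073]
```

View pics/scene0.png

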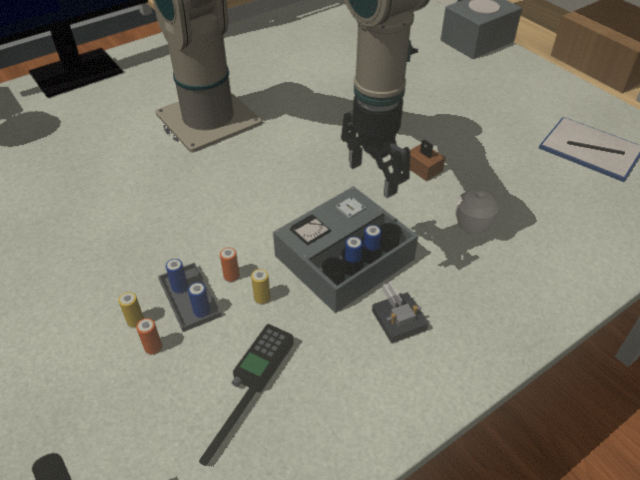

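View pics/side0.png

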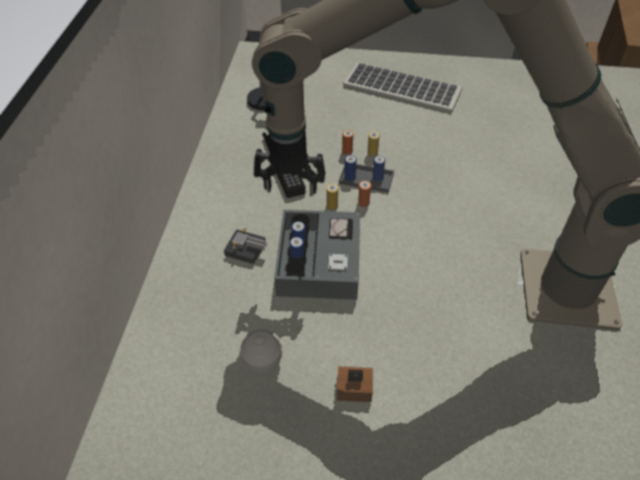

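Candidates in scene image: the spare blue cells in the tray are at (176,275) and (198,300). Look-alikes are orange at (230,264) and (148,335), yellow at (261,286) and (131,310). Fitted blue cells are at (354,248) and (372,237), and the empty wells at about (333,268) and (390,235). In the side image the key in its block is at (354,377) and the switch plate at (338,262). I choose the two blue cells in the tray.

```bash
cat > h.py <<'E'
import numpy as np,cv2,pickle
def project(g,X):
    c=np.atleast_2d(X)@g["R"].T+g["t"]; s=c[:,:2]/c[:,2:]
    s=s*(1+g["k1"]*(s**2).sum(1,keepdims=True)); K=g["mtx"]
    return s*[K[0,0],K[1,1]]+[K[0,2],K[1,2]]
def ray(g,uv):
    K=g["mtx"];d=(np.array(uv,float)-[K[0,2],K[1,2]])/[K[0,0],K[1,1]];s=d.copy()
    for _ in range(20): s=d/(1+g["k1"]*(s@s))
    v=g["R"].T@np.array([*s,1]); return -g["R"].T@g["t"],v
def atz(g,uv,z):
    o,v=ray(g,uv);return o+v*(z-o[2])/v[2]
def load(n): return pickle.load(open(f"pics/{n}.pkl","rb"))
E
python3 - <<'E'
from h import *
sc,si=load("scene0"),load("side0")
for n,a,b,z in [("cellA",(175,263),(378,160),73),("cellB",(198,288),(350,158),73),("fit1",(354,241),(298,226),104),("fit2",(373,230),(297,241),104),("plate",(349,206),(338,261),76),("keytop",(427,145),(355,373),90),("meter",(310,229),(340,228),70)]:
    print(n,atz(sc,a,z).round(),atz(si,b,z).round())
def crop(g,x,y,w,h,W,H):return cv2.resize(g["pixels"][y:y+h,x:x+w],(W,H),interpolation=cv2.INTER_CUBIC)
a=crop(sc,110,180,320,180,800,450)
cv2.imwrite("pics/c1.png",a[...,::-1])
b=crop(si,230,120,170,280,364,600); w=cv2.resize(load("wrist0")["pixels"],(436,327))
w=cv2.copyMakeBorder(w,0,273,0,0,cv2.BORDER_CONSTANT)
cv2.imwrite("pics/c2.png",np.hstack([b,w])[...,::-1])
E
```

```text
cellA [ 471. -313.   73.] [ 474. -311.   73.]
cellB [ 550. -306.   73.] [ 548. -309.   73.]
fit1 [644. -27. 104.] [644. -26. 104.]
fit2 [642.  20. 104.] [639.  19. 104.]
plate [540.  42.  76.] [541.  44.  76.]
keytop [496. 294.  90.] [477. 327.  90.]
meter [543. -56.  70.] [548. -62.  70.]
```

View pics/c1.png

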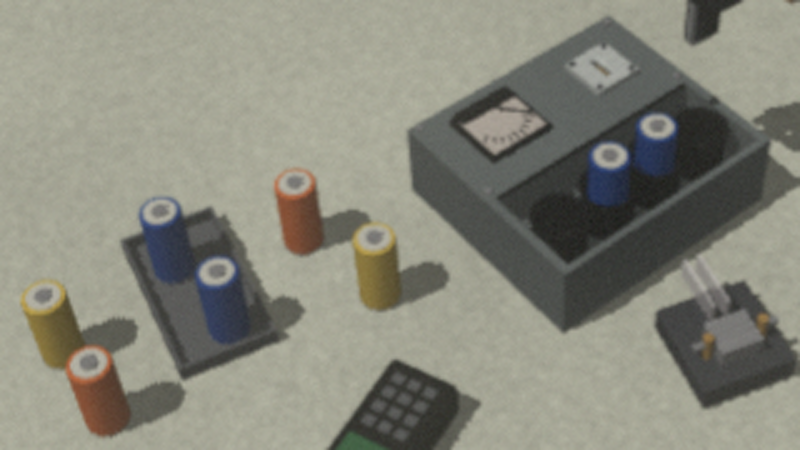

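View pics/c2.png

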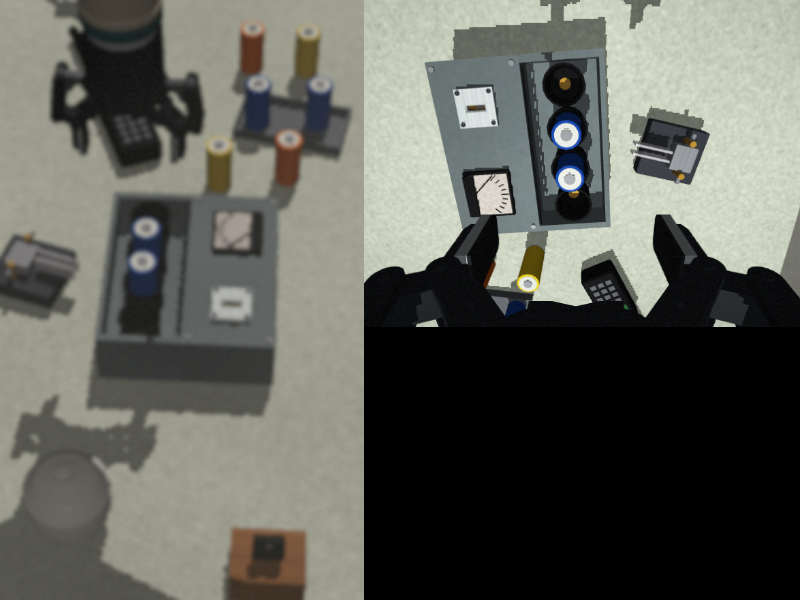

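The crops show that the two blue cells in the tray (c1 (162,240), (222,300)) are the right targets. The wells at both row ends are empty. The slot lies along the unit's x, and the key stands in its block.

```bash
python3 - <<'E'
from h import *
from scipy.optimize import least_squares
sc,si,w=load("scene0"),load("side0"),load("wrist0")
print("cam",-w["R"].T@w["t"])
gr=cv2.cvtColor(w["pixels"],cv2.COLOR_RGB2GRAY)
c0=np.float32([[94,94],[354,70],[361,330],[145,344]]).reshape(-1,1,2)
c=cv2.cornerSubPix(gr,c0.copy(),(6,6),(-1,-1),(3,50,.01)).reshape(-1,2);print(c)
loc=np.array([[-95,106],[95,106],[95,-106],[-95,-106]])
print([atz(w,p,70)[:2].round(1) for p in c])
# white blobs
hsv=cv2.cvtColor(w["pixels"],cv2.COLOR_RGB2HSV)
m=((hsv[...,2]>170)&(hsv[...,1]<40)).astype(np.uint8)
n,l,st,ce=cv2.connectedComponentsWithStats(m[:345,130:340])
for i in range(1,n):
    if st[i,4]>150: print(st[i],ce[i]+[130,0],atz(w,ce[i]+[130,0],76).round(1),atz(w,ce[i]+[130,0],102).round(1))
def res(p):
    R=np.array([[np.cos(p[2]),-np.sin(p[2])],[np.sin(p[2]),np.cos(p[2])]])
    return (project(w,np.c_[loc@R.T+p[:2],[70]*4])-c).ravel()
s=least_squares(res,[595,0,0],loss="soft_l1");print(s.x,s.fun.round(1))
p=s.x;R=np.array([[np.cos(p[2]),-np.sin(p[2])],[np.sin(p[2]),np.cos(p[2])]])
print([ (R@[50,y]+p[:2]).round(1) for y in(-72,-24,24,72)])
for n,a,z in [("o1",(230,254),70),("y1",(261,274),70)]: print(n,atz(sc,a,z).round())
print("key",atz(sc,(427,145),76).round(),atz(si,(355,373),76).round())
E
```

```text
cam [650.86083619  80.45795036 372.69472002]
[[ 88.4177   91.32421]
 [355.26202  73.38628]
 [361.5402  332.76797]
 [145.      344.     ]]
[array([490.6,  91.4]), array([681.9, 102.6]), array([ 694.6, -106.4]), array([ 504.2, -118.3])]
[   0    0  144   72 5376] [195.49925595  19.35119048] [573.5 136.1  76. ] [580.3 131.2 102. ]
[ 163    0   47   31 1219] [316.98113208  15.23625923] [654.6 138.3  76. ] [654.3 133.2 102. ]
[   0  128   66   61 2782] [163.62580877 157.7379583 ] [542.   44.6  76. ] [551.5  47.8 102. ]
[149 181  36  35 884] [296.39140271 198.08710407] [639.6  14.2  76. ] [640.6  20.  102. ]
[155 247  34  31 812] [301.77339901 262.35837438] [643.3 -38.2  76. ] [644.  -27.8 102. ]
[  36  255   52   60 2130] [191.63755869 288.08497653] [552.8 -61.   76. ] [561.4 -48.6 102. ]
[ 31 256  25  24 312] [170.58333333 264.85897436] [537.8 -40.5  76. ] [547.7 -29.9 102. ]
[  0 275  15  70 573] [134.69284468 319.56195462] [501.5 -90.4  76. ] [514.6 -75.4 102. ]
[140 334  70  11 588] [307.59863946 340.19557823] [ 647.8 -110.    76. ] [648.1 -93.3 102. ]
[ 5.92831347e+02 -8.19501695e+00  6.05992413e-02] [ 1.3 -0.7 -0.9 -1.2 -0.7  1.9  0.5  1.5]
[array([647.1, -77. ]), array([644.2, -29.1]), array([641.3,  18.8]), array([638.4,  66.7])]
o1 [ 509. -217.   70.]
y1 [ 586. -196.   70.]
key [484. 308.  76.] [477. 319.  76.]
```

send_rows(series=[{"dx": -31,"dy": -14,"dz": 3,"hand": 0.35},{"dx": -31,"dy": -14,"dz": 3,"hand": 0.35},{"dx": -31,"dy": -14,"dz": 3,"hand": 0.35},{"dx": -31,"dy": -14,"dz": 3,"hand": 0.35},{"dx": -31,"dy": -14,"dz": 3,"hand": 0.35},{"dx": -31,"dy": -14,"dz": 3,"hand": 0.35},{"dx": -31,"dy": -14,"dz": 3,"hand": 0.35},{"dx": -31,"dy": -14,"dz": 3,"hand": 0.35},{"dx": -31,"dy": -14,"dz": 3,"hand": 0.35},{"dx": -31,"dy": -14,"dz": 3,"hand": 0.35}])

```text
invalid input at $.series[0]: expected keys ax, ay, az, dx, dy, dz, hand
```

```bash
cat >> h.py <<'E'
def snap(name,tag):
    from cell import get_image
    g=get_image(name);pickle.dump(g,open(f"pics/{tag}.pkl","wb"));cv2.imwrite(f"pics/{tag}.png",g["pixels"][...,::-1]);return g
def blue_tops(g,z=71):
    h=cv2.cvtColor(g["pixels"],cv2.COLOR_RGB2HSV)
    m=((h[...,2]>150)&(h[...,1]<60)).astype(np.uint8)
    b=((h[...,0]>105)&(h[...,0]<130)&(h[...,1]>120)&(h[...,2]>40)).astype(np.uint8);b=cv2.dilate(b,np.ones((5,5)))
    n,l,st,ce=cv2.connectedComponentsWithStats(m)
    for i in range(1,n):
        if 100<st[i,4]<6000:
            f=b[l==i].mean(); 
            if f>.1:print(st[i],ce[i].round(1),f.round(2),atz(g,ce[i],z).round(1))
E
python3 - <<'E'
from h import *
from cell import read_state
s=read_state();print(s["clock"],s["eef_pos"],s["tool_rot"],s["qpos"].round(2),s["width"])
g=snap("wrist","w1");blue_tops(g);print(project(g,[[472,-312,71],[549,-308,71]]))
E
```

```text
0.15 [6.49530460e+02 4.59742120e-02 2.30600795e+02] [-3.14013485e+00 -1.91797447e-05  1.57074609e+00] [-0.07  0.63  0.04  1.52 -0.03  1.   -0.02] 85.44562181295986
[279 181  36  35 994] [296.3 197.9] 0.24 [639.5  13.2  71. ]
[285 247  34  32 853] [301.6 262.3] 0.26 [643.2 -40.2  71. ]
[[139.70241998 503.99155038]
 [212.80009583 502.09110795]]
```

View pics/w1.png

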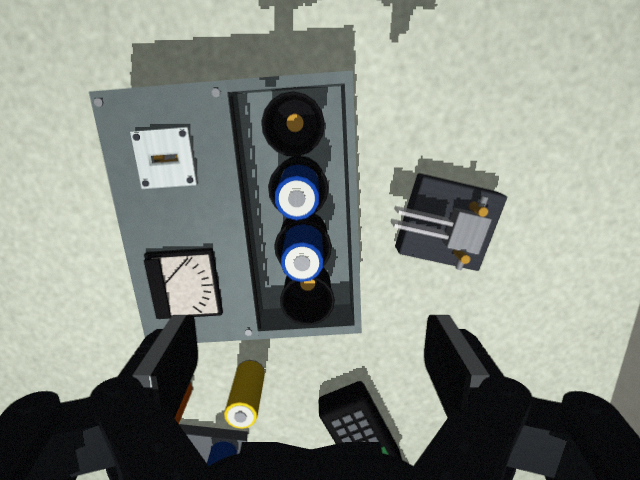

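All keys are required, so that call was refused and nothing moved. This wrist view shows the empty wells at (294,123) and (307,298), with fitted cells at (297,198) and (302,262). The slot is at (164,158).

send_rows(series=[{"ax": 0,"ay": 0,"az": 0,"dx": -31,"dy": -14,"dz": 3,"hand": 0.35},{"ax": 0,"ay": 0,"az": 0,"dx": -31,"dy": -14,"dz": 3,"hand": 0.35},{"ax": 0,"ay": 0,"az": 0,"dx": -31,"dy": -14,"dz": 3,"hand": 0.35},{"ax": 0,"ay": 0,"az": 0,"dx": -31,"dy": -14,"dz": 3,"hand": 0.35},{"ax": 0,"ay": 0,"az": 0,"dx": -31,"dy": -14,"dz": 3,"hand": 0.35},{"ax": 0,"ay": 0,"az": 0,"dx": -31,"dy": -14,"dz": 3,"hand": 0.35},{"ax": 0,"ay": 0,"az": 0,"dx": -31,"dy": -14,"dz": 3,"hand": 0.35},{"ax": 0,"ay": 0,"az": 0,"dx": -31,"dy": -14,"dz": 3,"hand": 0.35},{"ax": 0,"ay": 0,"az": 0,"dx": -31,"dy": -14,"dz": 3,"hand": 0.35},{"ax": 0,"ay": 0,"az": 0,"dx": -31,"dy": -14,"dz": 3,"hand": 0.35}])

```text
clock: 1.2
eef_pos: [510.9, -308.4, 201.2]
tool_rot: [3.141, -0.001, 1.573]
force: [0.0, -0.1, -0.1]
width: 55.5
gripper_force: 0.0
```

```bash
python3 - <<'E'
from h import *
from cell import read_state
s=read_state();print(s["clock"],s["eef_pos"],s["tool_rot"],s["qpos"].round(2),s["width"])
g=snap("wrist","w2");blue_tops(g);print(project(g,[[472,-312,71],[549,-308,71]]))
w=load("w1")
for p in [(295,122),(308,284)]: print("contact",atz(w,p,34).round(1))
for p in [(294,122.5)]: print("rim",atz(w,p,70).round(1))
E
```

```text
1.2 [ 510.86894005 -308.40691123  201.2304708 ] [ 3.14106405e+00 -1.28206498e-03  1.57258234e+00] [ 0.48  0.58  0.03  1.71 -0.02  0.85  0.52] 55.4744097678706
[343 209  34  34 672] [359.5 225.8] 0.32 [ 546.9 -308.7   71. ]
[235 219  35  33 678] [252.4 235.5] 0.33 [ 470.3 -316.1   71. ]
[[254.47196175 230.0434302 ]
 [362.43507363 224.82789911]]
contact [637.7  68.2  34. ]
contact [648.  -76.7  34. ]
rim [638.4  69.2  70. ]
```

View pics/w2.png

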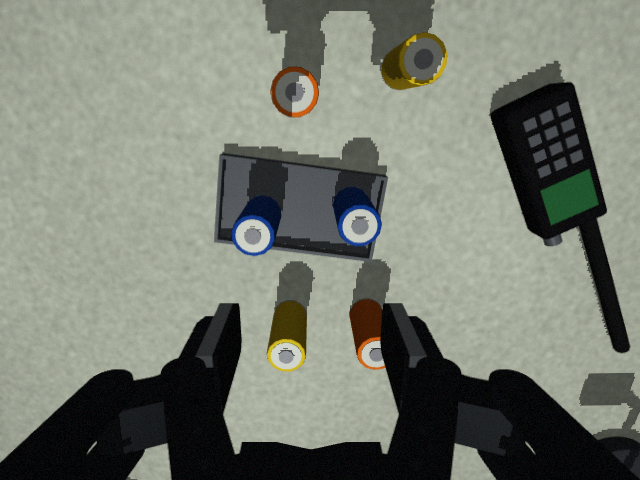

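The wrist view shows the tray with the two blue spares at (253,235) and (360,226). The look-alikes at (295,92), (424,58), (286,355) and (375,353) are clear of both grasps.

send_rows(series=[{"ax": 0,"ay": 0,"az": 0,"dx": 0.1,"dy": 3.7,"dz": 5,"hand": 0.35},{"ax": 0,"ay": 0,"az": 0,"dx": 0.1,"dy": 3.7,"dz": 9,"hand": 0.35},{"ax": 0,"ay": 0,"az": 0,"dx": 0.1,"dy": 3.7,"dz": 9,"hand": 0.35},{"ax": 0,"ay": 0,"az": 0,"dx": 0.1,"dy": 3.7,"dz": 12.5,"hand": 0.35},{"ax": 0,"ay": 0,"az": 0,"dx": 0.1,"dy": 3.7,"dz": 15.7,"hand": 0.35},{"ax": 0,"ay": 0,"az": 0,"dx": 0.1,"dy": 3.7,"dz": 15.7,"hand": 0.35},{"ax": 0,"ay": 0,"az": 0,"dx": 0.1,"dy": 3.7,"dz": 15.7,"hand": 0.35}])

```text
clock: 1.95
eef_pos: [547.8, -308.8, 46.1]
tool_rot: [3.141, 0.0, 1.572]
force: [0.3, 0.1, 0.9]
width: 55.1
gripper_force: 0.0
```

```bash
python3 - <<'E'
from h import *
from cell import read_state
s=read_state();print(s["eef_pos"],s["tool_rot"],s["force"].round(1))
g=snap("wrist","w3");blue_tops(g)
E
```

```text
[ 547.77289294 -308.77033449   46.08855637] [3.14052219e+00 4.88251578e-04 1.57164254e+00] [0.3 0.1 0.9]
[ 269  321   72   63 3432] [304.5 352.5] 0.14 [ 546.9 -308.5   71. ]
[  52  340   70   55 2177] [ 80.1 363.4] 0.13 [ 468.4 -313.3   71. ]
[137 349  44  30 593] [157.5 362.6] 0.13 [ 495.8 -312.7   71. ]
```

send_rows(series=[{"ax": 0,"ay": 0,"az": 0,"dx": 0,"dy": 0,"dz": 0,"hand": 1},{"ax": 0,"ay": 0,"az": 0,"dx": 0,"dy": 0,"dz": 0,"hand": 1},{"ax": 0,"ay": 0,"az": 0,"dx": 0,"dy": 0,"dz": 0,"hand": 1},{"ax": 0,"ay": 0,"az": 0,"dx": 0,"dy": 0,"dz": 0,"hand": 1},{"ax": 0,"ay": 0,"az": 0,"dx": 0,"dy": 0,"dz": 0,"hand": 1},{"ax": 0,"ay": 0,"az": 0,"dx": 0,"dy": 0,"dz": -5,"hand": 1},{"ax": 0,"ay": 0,"az": 0,"dx": 0,"dy": 0,"dz": -10,"hand": 1},{"ax": 0,"ay": 0,"az": 0,"dx": 3,"dy": 1,"dz": -11,"hand": 1}])

```text
clock: 2.8
eef_pos: [558.3, -287.0, 161.3]
tool_rot: [3.132, 0.01, 1.562]
force: [1.7, -1.8, -1.7]
width: 30.1
gripper_force: 59.8
```

send_rows(series=[{"ax": 0,"ay": 0,"az": 0,"dx": 20.2,"dy": 9,"dz": 0,"hand": 1},{"ax": 0,"ay": 0,"az": 0,"dx": 20.2,"dy": 9,"dz": 0,"hand": 1},{"ax": 0,"ay": 0,"az": 0,"dx": 20.2,"dy": 9,"dz": 0,"hand": 1},{"ax": 0,"ay": 0,"az": 0,"dx": 20.2,"dy": 9,"dz": 0,"hand": 1},{"ax": 0,"ay": 0,"az": 0,"dx": 20.2,"dy": 9,"dz": 0,"hand": 1},{"ax": 0,"ay": 0,"az": 0,"dx": 20.2,"dy": 9,"dz": 0,"hand": 1},{"ax": 0,"ay": 0,"az": 0,"dx": 20.2,"dy": 9,"dz": 0,"hand": 1},{"ax": 0,"ay": 0,"az": 0,"dx": 20.2,"dy": 9,"dz": 0,"hand": 1}])

```text
clock: 3.6
eef_pos: [646.4, -79.2, 154.7]
tool_rot: [-3.141, 0.002, 1.568]
force: [0.2, 0.1, -1.4]
width: 30.3
gripper_force: 59.8
```

```bash
python3 - <<'E'
from h import *
from cell import read_state
s=read_state();print(s["eef_pos"],s["tool_rot"],s["force"].round(1),s["width"])
z=s["eef_pos"][2]
g=snap("wrist","w4");print("held");blue_tops(g,z+27);print("fit");blue_tops(g,102)
E
```

```text
[646.39110428 -79.19443341 154.74400069] [-3.14140989e+00  1.50191192e-03  1.56838706e+00] [ 0.2  0.1 -1.4] 30.264049835579367
held
[ 269   33   54   58 1592] [295.7  61.7] 0.13 [643.8  12.6 181.7]
[280 144  46  18 287] [303.4 152.3] 0.17 [645.7 -11.2 181.7]
[ 275  318   73   63 3439] [311.6 349.6] 0.13 [647.9 -76.4 181.7]
fit
[ 269   33   54   58 1592] [295.7  61.7] 0.13 [641.1  20.3 102. ]
[280 144  46  18 287] [303.4 152.3] 0.17 [644.2 -20.  102. ]
[ 275  318   73   63 3439] [311.6 349.6] 0.13 [ 648.  -130.2  102. ]
```

View pics/w4.png

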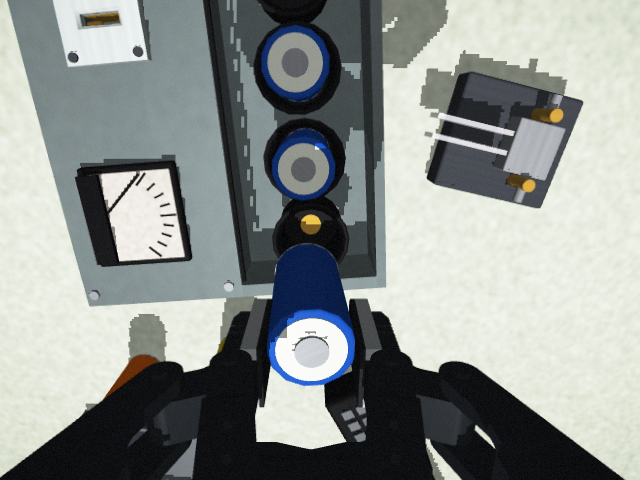

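The held cell's top is at (312,348). The target well's contact is at (311,224), with the rim centred near (311,237). Fitted cells are at (295,62) and (303,170).

```bash
python3 - <<'E'
from h import *
from cell import read_state
s=read_state();print(s["eef_pos"])
g=load("w4")
a=atz(g,(295,62),102);b=atz(g,(303.5,169),102);print(a,b,b+(b-a), a-(b-a))
print("contact",atz(g,(311.5,223),34),"rim",atz(g,(311,237),70))
print("slot",atz(g,(99,18.5),76))
h=atz(g,(312,348.5),155+27);print("held",h)
E
```

```text
[646.40771606 -79.37667198 154.70003113]
[640.78383791  20.16905416 102.        ] [644.23052124 -27.94851742 102.        ] [647.67720457 -76.06608899 102.        ] [637.33715458  68.28662573 102.        ]
contact [648.17910235 -75.12199873  34.        ] rim [647.80927637 -73.35940244  70.        ]
slot [542.39211434  43.56732613  76.        ]
held [648.04310142 -75.75127906 182.        ]
```

send_rows(series=[{"ax": 0,"ay": 0,"az": 0,"dx": 0,"dy": 0,"dz": 2,"hand": 1},{"ax": 0,"ay": 0,"az": 0,"dx": 0,"dy": 0,"dz": 3.4,"hand": 1},{"ax": 0,"ay": 0,"az": 0,"dx": 0,"dy": 0,"dz": 3.4,"hand": 1},{"ax": 0,"ay": 0,"az": 0,"dx": 0,"dy": 0,"dz": 3.4,"hand": 1}])

```text
clock: 4.05
eef_pos: [646.7, -77.6, 120.0]
tool_rot: [-3.141, 0.0, 1.57]
force: [0.9, -0.0, -0.3]
width: 30.0
gripper_force: 59.8
```

```bash
python3 - <<'E'
from h import *
from cell import read_state
s=read_state();print(s["eef_pos"],s["tool_rot"],s["force"].round(1))
z=s["eef_pos"][2]
g=snap("wrist","w5");blue_tops(g,z+25)
im=g["pixels"][60:460,180:440];cv2.imwrite("pics/w5c.png",cv2.resize(im,(390,600))[...,::-1])
E
```

```text
[646.66318275 -77.64290183 120.04695674] [-3.14068635e+00  3.71647651e-05  1.56980456e+00] [ 0.9 -0.  -0.3]
[ 259   21   66   72 2734] [291.4  56.3] 0.11 [642.8  15.6 145. ]
[ 271  156   61   60 1944] [301.3 184.5] 0.15 [645.2 -19.3 145. ]
[ 275  318   73   63 3452] [311.5 349.5] 0.13 [648.2 -76.2 145. ]
```

send_rows(series=[{"ax": 0,"ay": 0,"az": 0,"dx": 0.05,"dy": 0,"dz": 0.8,"hand": 1},{"ax": 0,"ay": 0,"az": 0,"dx": 0.05,"dy": 0,"dz": 1.6,"hand": 1},{"ax": 0,"ay": 0,"az": 0,"dx": 0.05,"dy": 0,"dz": 2.4,"hand": 1},{"ax": 0,"ay": 0,"az": 0,"dx": 0.05,"dy": 0,"dz": 3.1,"hand": 1},{"ax": 0,"ay": 0,"az": 0,"dx": 0.05,"dy": 0,"dz": 3.7,"hand": 1},{"ax": 0,"ay": 0,"az": 0,"dx": 0.05,"dy": 0,"dz": 4.1,"hand": 1},{"ax": 0,"ay": 0,"az": 0,"dx": 0.05,"dy": 0,"dz": 4.2,"hand": 1}])

```text
clock: 4.8
eef_pos: [646.8, -76.5, 78.0]
tool_rot: [-3.141, -0.0, 1.571]
force: [-0.8, 0.4, 1.4]
width: 29.7
gripper_force: 60.1
```

```bash
python3 - <<'E'
from h import *
from cell import read_state
s=read_state();print(s["eef_pos"],s["tool_rot"],s["force"].round(1))
g=snap("wrist","w6");blue_tops(g,102)
E
```

```text
[646.79318612 -76.47801324  77.99576433] [-3.14087779e+00 -7.12739006e-05  1.57078302e+00] [-0.8  0.4  1.4]
[ 258  176   81   78 3516] [297.9 214. ] 0.11 [644.1 -27.4 102. ]
[ 275  318   73   63 3482] [311.3 349.4] 0.13 [648.2 -75.6 102. ]
```

send_rows(series=[{"ax": 0,"ay": 0,"az": 0,"dx": 0,"dy": 0,"dz": 0,"hand": 0.35},{"ax": 0,"ay": 0,"az": 0,"dx": 0,"dy": 0,"dz": 0,"hand": 0.35},{"ax": 0,"ay": 0,"az": 0,"dx": 0,"dy": 0,"dz": 0,"hand": 0.35},{"ax": 0,"ay": 0,"az": 0,"dx": 0,"dy": 0,"dz": -3,"hand": 0.35},{"ax": 0,"ay": 0,"az": 0,"dx": 0,"dy": 0,"dz": -7,"hand": 0.35}])

```text
clock: 5.35
eef_pos: [645.3, -76.3, 147.1]
tool_rot: [-3.137, -0.0, 1.571]
force: [0.5, -0.2, 1.2]
width: 55.7
gripper_force: 0.0
```

```bash
python3 - <<'E'
from h import *
from cell import read_state
s=read_state();print(s["eef_pos"],s["width"])
g=snap("wrist","w7");blue_tops(g,102)
E
```

```text
[645.33404656 -76.26769027 147.1324358 ] 55.69910090249741
[ 280  157   53   49 1765] [308.8 182.4] 0.14 [645.5 -30.1 102. ]
[ 286  249   49   47 1833] [310.1 272.4] 0.15 [646.  -76.2 102. ]
```

send_rows(series=[{"ax": 0,"ay": 0,"az": 0,"dx": -23.8,"dy": -17.7,"dz": 0,"hand": 0.35},{"ax": 0,"ay": 0,"az": 0,"dx": -23.8,"dy": -17.7,"dz": 0,"hand": 0.35},{"ax": 0,"ay": 0,"az": 0,"dx": -23.8,"dy": -17.7,"dz": 0,"hand": 0.35},{"ax": 0,"ay": 0,"az": 0,"dx": -23.8,"dy": -17.7,"dz": 0,"hand": 0.35},{"ax": 0,"ay": 0,"az": 0,"dx": -23.8,"dy": -17.7,"dz": 0,"hand": 0.35},{"ax": 0,"ay": 0,"az": 0,"dx": -23.8,"dy": -17.7,"dz": 0,"hand": 0.35},{"ax": 0,"ay": 0,"az": 0,"dx": -23.8,"dy": -17.7,"dz": 0,"hand": 0.35},{"ax": 0,"ay": 0,"az": 0,"dx": -23.8,"dy": -17.7,"dz": 3,"hand": 0.35},{"ax": 0,"ay": 0,"az": 0,"dx": -23.8,"dy": -17.7,"dz": 3,"hand": 0.35}])

```text
clock: 6.3
eef_pos: [468.1, -313.5, 116.1]
tool_rot: [-3.137, -0.003, 1.57]
force: [-0.3, -0.0, 0.4]
width: 55.2
gripper_force: 0.0
```

```bash
python3 - <<'E'
from h import *
from cell import read_state
s=read_state();print(s["eef_pos"],s["tool_rot"],s["width"])
g=snap("wrist","w8");blue_tops(g,71)
E
```

```text
[ 468.13245653 -313.51831575  116.1416073 ] [-3.13749811e+00 -2.81767915e-03  1.56992980e+00] 55.153078077689955
[ 289  255   49   45 1631] [313.  277.6] 0.19 [ 470.3 -316.3   71. ]
```

send_rows(series=[{"ax": 0,"ay": 0,"az": 0,"dx": -0.1,"dy": 0,"dz": 2,"hand": 0.35},{"ax": 0,"ay": 0,"az": 0,"dx": -0.1,"dy": 0,"dz": 5,"hand": 0.35},{"ax": 0,"ay": 0,"az": 0,"dx": -0.1,"dy": 0,"dz": 7.3,"hand": 0.35},{"ax": 0,"ay": 0,"az": 0,"dx": -0.1,"dy": 0,"dz": 7.3,"hand": 0.35},{"ax": 0,"ay": 0,"az": 0,"dx": -0.1,"dy": 0,"dz": 7.3,"hand": 0.35},{"ax": 0,"ay": 0,"az": 0,"dx": -0.1,"dy": 0,"dz": 7.3,"hand": 1},{"ax": 0,"ay": 0,"az": 0,"dx": -0.1,"dy": 0,"dz": 7.3,"hand": 1},{"ax": 0,"ay": 0,"az": 0,"dx": -0.1,"dy": 0,"dz": 7.3,"hand": 1},{"ax": 0,"ay": 0,"az": 0,"dx": -0.1,"dy": 0,"dz": 7.3,"hand": 1},{"ax": 0,"ay": 0,"az": 0,"dx": -0.1,"dy": 0,"dz": 7.3,"hand": 1}])

```text
clock: 7.35
eef_pos: [470.9, -316.1, 47.1]
tool_rot: [3.139, 0.001, 1.571]
force: [-1.2, 0.6, 5.6]
width: 30.3
gripper_force: 58.8
```

```bash
python3 - <<'E'
from h import *
from cell import read_state
s=read_state();print(s["eef_pos"],s["tool_rot"],s["width"],s["gripper_force"])
g=snap("wrist","w9");blue_tops(g,s["eef_pos"][2]+25)
E
```

```text
[ 470.92891361 -316.08200587   47.11373704] [3.13922744e+00 1.43256669e-03 1.57069095e+00] 30.342668527616592 58.756059408187866
[ 275  321   72   62 3384] [310.8 352.1] 0.14 [ 472.1 -315.6   72.1]
```

send_rows(series=[{"ax": 0,"ay": 0,"az": 0,"dx": 0,"dy": 0,"dz": -4,"hand": 1},{"ax": 0,"ay": 0,"az": 0,"dx": 0,"dy": 0,"dz": -8,"hand": 1},{"ax": 0,"ay": 0,"az": 0,"dx": 0,"dy": 0,"dz": -12,"hand": 1},{"ax": 0,"ay": 0,"az": 0,"dx": 4,"dy": 1.5,"dz": -12,"hand": 1},{"ax": 0,"ay": 0,"az": 0,"dx": 8,"dy": 3,"dz": -12,"hand": 1},{"ax": 0,"ay": 0,"az": 0,"dx": 12,"dy": 5,"dz": -12,"hand": 1}])

```text
clock: 8.0
eef_pos: [520.0, -194.7, 166.8]
tool_rot: [3.14, 0.001, 1.569]
force: [0.9, 0.1, -1.8]
width: 30.0
gripper_force: 59.7
```

send_rows(series=[{"ax": 0,"ay": 0,"az": 0,"dx": 26.3,"dy": 11.6,"dz": 0,"hand": 1},{"ax": 0,"ay": 0,"az": 0,"dx": 26.3,"dy": 11.6,"dz": 0,"hand": 1},{"ax": 0,"ay": 0,"az": 0,"dx": 26.3,"dy": 11.6,"dz": 0,"hand": 1},{"ax": 0,"ay": 0,"az": 0,"dx": 26.3,"dy": 11.6,"dz": 0,"hand": 1},{"ax": 0,"ay": 0,"az": 0,"dx": 26.3,"dy": 11.6,"dz": 0,"hand": 1},{"ax": 0,"ay": 0,"az": 0,"dx": 26.3,"dy": 11.6,"dz": 0,"hand": 1},{"ax": 0,"ay": 0,"az": 0,"dx": 26.3,"dy": 11.6,"dz": 0,"hand": 1},{"ax": 0,"ay": 0,"az": 0,"dx": 26.3,"dy": 11.6,"dz": 0,"hand": 1},{"ax": 0,"ay": 0,"az": 0,"dx": 26.3,"dy": 11.6,"dz": 2,"hand": 1}])

```text
clock: 8.9
eef_pos: [637.9, 65.9, 148.2]
tool_rot: [3.136, 0.001, 1.569]
force: [0.8, 0.3, -1.1]
width: 30.0
gripper_force: 59.8
```

```bash
python3 - <<'E'
from h import *
from cell import read_state
s=read_state();print(s["eef_pos"],s["tool_rot"],s["force"].round(1),s["width"])
g=snap("wrist","w10");blue_tops(g,s["eef_pos"][2]+24.5);print(project(g,[[637.5,68,34],[637.5,68,70]]))
im=g["pixels"];h=cv2.cvtColor(im,cv2.COLOR_RGB2HSV)
m=((h[...,0]>10)&(h[...,0]<30)&(h[...,1]>120)&(h[...,2]>80)).astype(np.uint8)
n,l,st,ce=cv2.connectedComponentsWithStats(m)
for i in range(1,n):
    if st[i,4]>60: print(st[i],ce[i],atz(g,ce[i],34))
E
```

```text
[637.94245261  65.89188189 148.16016734] [3.13569937e+00 6.95104957e-04 1.56922660e+00] [ 0.8  0.3 -1.1] 30.00920313698028
[ 275  321   72   62 3451] [310.9 351.8] 0.13 [639.1  66.2 172.7]
[ 298  400   42   35 1139] [318.4 417.1] 0.21 [641.8  38.1 172.7]
[[307.14350787 228.70912662]
 [307.00861368 246.68406926]]
[297 219  20  20 320] [306.6125  228.29375] [637.14482063  68.29279322  34.        ]
[525 324  13  11 103] [530.95145631 329.48543689] [803.23831318 -10.71776514  34.        ]
[502 376  12   9  81] [507.56790123 380.09876543] [792.90455408 -55.65077344  34.        ]
```

send_rows(series=[{"ax": 0,"ay": 0,"az": 0,"dx": 0,"dy": 0,"dz": 2.5,"hand": 1},{"ax": 0,"ay": 0,"az": 0,"dx": 0,"dy": 0,"dz": 2.5,"hand": 1},{"ax": 0,"ay": 0,"az": 0,"dx": 0,"dy": 0,"dz": 3.1,"hand": 1},{"ax": 0,"ay": 0,"az": 0,"dx": 0,"dy": 0,"dz": 3.8,"hand": 1},{"ax": 0,"ay": 0,"az": 0,"dx": 0,"dy": 0,"dz": 4.6,"hand": 1},{"ax": 0,"ay": 0,"az": 0,"dx": 0,"dy": 0,"dz": 5.4,"hand": 1},{"ax": 0,"ay": 0,"az": 0,"dx": 0,"dy": 0,"dz": 6.1,"hand": 1},{"ax": 0,"ay": 0,"az": 0,"dx": 0,"dy": 0,"dz": 6.6,"hand": 1},{"ax": 0,"ay": 0,"az": 0,"dx": 0,"dy": 0,"dz": 6.6,"hand": 1}])

```text
clock: 9.85
eef_pos: [636.0, 67.5, 78.7]
tool_rot: [-3.141, 0.0, 1.571]
force: [-0.1, 0.3, -0.8]
width: 30.3
gripper_force: 59.6
```

send_rows(series=[{"ax": 0,"ay": 0,"az": 0,"dx": 0,"dy": 0,"dz": 0,"hand": 0.35},{"ax": 0,"ay": 0,"az": 0,"dx": 0,"dy": 0,"dz": 0,"hand": 0.35},{"ax": 0,"ay": 0,"az": 0,"dx": 0,"dy": 0,"dz": 0,"hand": 0.35},{"ax": 0,"ay": 0,"az": 0,"dx": 0,"dy": 0,"dz": -4,"hand": 0.35},{"ax": 0,"ay": 0,"az": 0,"dx": 0,"dy": 0,"dz": -9,"hand": 0.35},{"ax": 0,"ay": 0,"az": 0,"dx": 0,"dy": 0,"dz": -12,"hand": 0.35},{"ax": 0,"ay": 0,"az": 0,"dx": 0,"dy": 0,"dz": -12,"hand": 0.35}])

```text
clock: 10.55
eef_pos: [639.4, 67.8, 205.0]
tool_rot: [3.131, -0.001, 1.571]
force: [0.8, 0.1, -0.2]
width: 55.5
gripper_force: 0.0
```

```bash
python3 - <<'E'
from h import *
from cell import read_state
s=read_state();print(s["eef_pos"],s["tool_rot"],s["qpos"].round(2),s["width"])
g=snap("wrist","w11");blue_tops(g,102)
E
```

```text
[639.43037829  67.79916942 205.03093003] [ 3.13122921e+00 -1.39307840e-03  1.57061794e+00] [-0.19  0.64  0.07  1.58 -0.05  0.91 -0.11] 55.512146098606976
[ 283  220   38   36 1103] [301.4 237.5] 0.22 [635.7  67.6 102. ]
[291 287  36  33 923] [308.7 303.3] 0.25 [640.4  20.2 102. ]
[297 348  34  30 768] [313.5 362.7] 0.28 [643.8 -27.8 102. ]
[300 402  33  27 657] [316.1 415.4] 0.3 [645.8 -75.3 102. ]
```

send_rows(series=[{"ax": 0,"ay": 0,"az": 0,"dx": 21,"dy": -15.5,"dz": 0,"hand": 0.35},{"ax": 0,"ay": 0,"az": 0,"dx": 21,"dy": -15.5,"dz": 0,"hand": 0.35},{"ax": 0,"ay": 0,"az": 0,"dx": 21,"dy": -15.5,"dz": 0,"hand": 0.35},{"ax": 0,"ay": 0,"az": 0,"dx": 21,"dy": -15.5,"dz": 0,"hand": 0.35},{"ax": 0,"ay": 0,"az": 0,"dx": 21,"dy": -15.5,"dz": 0,"hand": 0.35},{"ax": 0,"ay": 0,"az": 0,"dx": 21,"dy": -15.5,"dz": 3,"hand": 0.35},{"ax": 0,"ay": 0,"az": 0,"dx": 21,"dy": -15.5,"dz": 3,"hand": 0.35},{"ax": 0,"ay": 0,"az": 0,"dx": 21,"dy": -15.5,"dz": 3,"hand": 0.35}])

```text
clock: 11.4
eef_pos: [480.8, 276.0, 168.5]
tool_rot: [-3.14, 0.003, 1.57]
force: [1.1, -0.3, -0.3]
width: 55.9
gripper_force: 0.0
```

```bash
python3 - <<'E'
from h import *
from cell import read_state
s=read_state();print(s["eef_pos"],s["tool_rot"],s["qpos"].round(2),s["width"])
g=snap("wrist","w12");a=load("w11")
v=np.hstack([cv2.resize(a["pixels"],(360,270)),cv2.resize(g["pixels"][100:430,100:540],(440,330))[:270]])
k=cv2.resize(g["pixels"],(400,300));c=cv2.resize(a["pixels"],(400,300))
cv2.imwrite("pics/v1.png",np.hstack([k,c])[...,::-1])
E
```

```text
[480.84343207 275.96121636 168.47300858] [-3.13974469e+00  2.62889139e-03  1.57012294e+00] [-0.62  0.57  0.07  1.85 -0.06  0.72 -0.52] 55.891131114444065
```

View pics/v1.png

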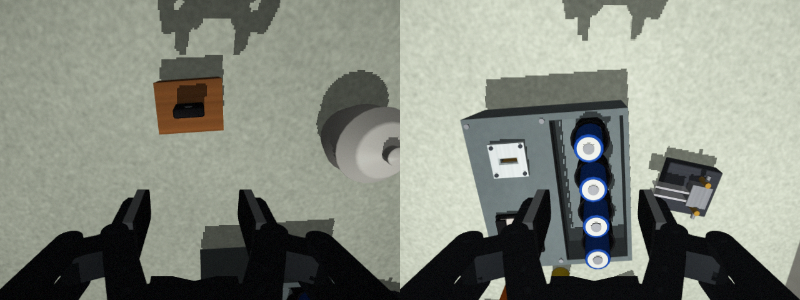

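All four cells stand at the proper 48 mm spacing and the same height. The key head in its block is at about full-res (302,176), with its width along world x.

```bash
cat >> h.py <<'E'
from scipy.optimize import minimize
def rot(a): return np.array([[np.cos(a),-np.sin(a)],[np.sin(a),np.cos(a)]])
def boxfit(g,mask,x0,wx,wy,z0,z1):
    S=4
    mb=cv2.resize(mask.astype(np.uint8),None,fx=S,fy=S,interpolation=cv2.INTER_NEAREST)
    def f(p):
        c=np.array([[a,b] for a in(-wx/2,wx/2) for b in(-wy/2,wy/2)])@rot(p[2]).T+p[:2]
        P=project(g,np.vstack([np.c_[c,[z]*4] for z in(z0,z1)]))
        im=np.zeros_like(mb);cv2.fillConvexPoly(im,cv2.convexHull(np.int32((P+.5)*S)),1)
        return 1-(im&mb).sum()/(im|mb).sum()
    best=min((minimize(f,[*x0,a],method="Nelder-Mead",options=dict(initial_simplex=np.array([[*x0,a],[x0[0]+4,x0[1],a],[x0[0],x0[1]+4,a],[x0[0],x0[1],a+.1]]))) for a in(-.2,0,.2)),key=lambda r:r.fun)
    return best.x,best.fun
E
python3 - <<'E'
from h import *
g=load("w12")
h=cv2.cvtColor(g["pixels"],cv2.COLOR_RGB2HSV)
m=np.zeros((480,640),np.uint8);m[150:200,260:345]=(h[150:200,260:345,2]<60)
n,l,st,ce=cv2.connectedComponentsWithStats(m);i=1+st[1:,4].argmax();print(st[i],ce[i],n)
print(boxfit(g,l==i,(482,312),30,10,42,76))
# block
b=((h[...,0]<20)&(h[...,1]>120)&(h[...,2]>60)).astype(np.uint8);b[230:]=0
c=max(cv2.findContours(b,0,2)[0],key=cv2.contourArea);r=cv2.minAreaRect(c);print(r,atz(g,r[0],42))
w=load("w11")
# slot
gr=w["pixels"].astype(int);hs=cv2.cvtColor(w["pixels"],cv2.COLOR_RGB2HSV)
roi=np.s_[220:295,130:215]
pm=((hs[...,2]>150)&(hs[...,1]<40))[roi].astype(np.uint8)
c=max(cv2.findContours(pm,0,2)[0],key=cv2.contourArea);r=cv2.minAreaRect(c);bx=cv2.boxPoints(r)+[130,220]
B=np.array([atz(w,p,76)[:2] for p in bx]);print("plate",B.round(1),B.mean(0))
for k in range(4):
    d=B[(k+1)%4]-B[k];print(np.linalg.norm(d).round(1),(np.arctan2(d[1],d[0])%(np.pi/2)).round(3))
hole=cv2.fillPoly(np.zeros_like(pm),[cv2.convexHull(c)],1)&(1-pm)
n,l,st,ce=cv2.connectedComponentsWithStats(hole)
for i in range(1,n):
    if st[i,4]>15: print(st[i],ce[i]+[130,220],atz(w,ce[i]+[130,220],76))
E
```

```text
[ 276  150   55   40 1812] [302.83333333 169.09161148] 2
(array([4.76611454e+02, 3.15461057e+02, 7.01192518e-02]), np.float64(0.343625430714141))
((302.6573486328125, 169.7030487060547), (83.43029022216797, 108.93673706054688), 85.91438293457031) [476.51986527 315.53404171  42.        ]
plate [[519.5  63.7]
 [564.   68.1]
 [564.4  24.7]
 [517.7  19.8]] [541.36377201  44.06814519]
44.7 0.099
43.4 0.009
47.0 0.105
43.9 1.53
[59 10  7  7 37] [191.86486486 233.51351351] [557.34824614  62.37413794  76.        ]
[12 14  7  7 39] [144.84615385 237.        ] [523.42899677  59.88920878  76.        ]
[ 30  32  28  11 232] [173.58189655 257.02155172] [542.36154861  44.51224576  76.        ]
[67 54  6  7 34] [199.5        277.29411765] [559.7951596   28.41624661  76.        ]
[21 58  7  6 36] [154.  280.5] [525.76804096  25.93843976  76.        ]
```

```bash
python3 - <<'E'
from h import *
g=load("w12")
px=g["pixels"].astype(int);h=cv2.cvtColor(g["pixels"],cv2.COLOR_RGB2HSV)
for T in(10,20):
    m=np.zeros((480,640),np.uint8);m[150:200,260:345]=((px[...,0]-px[...,2])<T)[150:200,260:345]&(h[...,2]<90)[150:200,260:345]
    n,l,st,ce=cv2.connectedComponentsWithStats(m);i=1+st[1:,4].argmax();print(st[i],ce[i],n)
    print(boxfit(g,l==i,(478,313),30,10,42,76),atz(g,ce[i],60))
for v in range(152,192,3): print(v,[tuple(px[v,u]) for u in(290,304,318)])
E
```

```text
[ 277  164   50   25 1075] [301.87162791 176.27906977] 2
(array([4.76687108e+02, 3.14760985e+02, 8.16372701e-02]), np.float64(0.13367583358517177)) [476.38722441 314.16686649  60.        ]
[ 277  163   50   26 1117] [301.82005372 176.1217547 ] 2
(array([4.76366170e+02, 3.14759530e+02, 7.09630391e-02]), np.float64(0.10179971847979086)) [476.35551667 314.26623034  60.        ]
152 [(np.int64(51), np.int64(33), np.int64(15)), (np.int64(50), np.int64(33), np.int64(17)), (np.int64(53), np.int64(33), np.int64(18))]
155 [(np.int64(49), np.int64(29), np.int64(12)), (np.int64(50), np.int64(27), np.int64(12)), (np.int64(50), np.int64(29), np.int64(16))]
158 [(np.int64(55), np.int64(35), np.int64(18)), (np.int64(48), np.int64(30), np.int64(9)), (np.int64(55), np.int64(33), np.int64(17))]
161 [(np.int64(48), np.int64(29), np.int64(12)), (np.int64(45), np.int64(28), np.int64(15)), (np.int64(56), np.int64(35), np.int64(21))]
164 [(np.int64(46), np.int64(29), np.int64(11)), (np.int64(27), np.int64(20), np.int64(10)), (np.int64(4), np.int64(7), np.int64(5))]
167 [(np.int64(5), np.int64(9), np.int64(
[... 474 characters left out ...]
int64(18))]
179 [(np.int64(21), np.int64(20), np.int64(21)), (np.int64(17), np.int64(19), np.int64(20)), (np.int64(10), np.int64(14), np.int64(16))]
182 [(np.int64(21), np.int64(23), np.int64(25)), (np.int64(16), np.int64(16), np.int64(18)), (np.int64(16), np.int64(14), np.int64(13))]
185 [(np.int64(22), np.int64(22), np.int64(22)), (np.int64(21), np.int64(21), np.int64(22)), (np.int64(16), np.int64(16), np.int64(17))]
188 [(np.int64(13), np.int64(10), np.int64(16)), (np.int64(94), np.int64(73), np.int64(60)), (np.int64(118), np.int64(72), np.int64(33))]
191 [(np.int64(128), np.int64(78), np.int64(39)), (np.int64(123), np.int64(74), np.int64(34)), (np.int64(120), np.int64(72), np.int64(34))]
```

send_rows(series=[{"ax": 0,"ay": 0,"az": -0.15,"dx": 1,"dy": -0.5,"dz": 0,"hand": 0.35},{"ax": 0,"ay": 0,"az": -0.3,"dx": 2,"dy": -0.5,"dz": 0,"hand": 0.35},{"ax": 0,"ay": 0,"az": -0.45,"dx": 3.7,"dy": -0.5,"dz": 1,"hand": 0.35},{"ax": 0,"ay": 0,"az": -0.6,"dx": 3.7,"dy": -0.5,"dz": 2,"hand": 0.35},{"ax": 0,"ay": 0,"az": -0.75,"dx": 3.7,"dy": -0.5,"dz": 3,"hand": 0.35},{"ax": 0,"ay": 0,"az": -0.9,"dx": 3.7,"dy": -0.5,"dz": 3,"hand": 0.35},{"ax": 0,"ay": 0,"az": -1.05,"dx": 3.7,"dy": -0.5,"dz": 3,"hand": 0.35},{"ax": 0,"ay": 0,"az": -1.2,"dx": 3.7,"dy": -0.5,"dz": 3,"hand": 0.35},{"ax": 0,"ay": 0,"az": -1.35,"dx": 3.7,"dy": -0.5,"dz": 3,"hand": 0.35},{"ax": 0,"ay": 0,"az": -1.5,"dx": 3.7,"dy": -0.5,"dz": 3,"hand": 0.35}])

```text
clock: 12.45
eef_pos: [478.5, 312.3, 140.2]
tool_rot: [-3.141, 0.002, 3.072]
force: [-0.1, -0.4, -0.2]
width: 56.0
gripper_force: 0.0
```

send_rows(series=[{"ax": 0,"ay": 0,"az": -0.145,"dx": 0,"dy": 0,"dz": 0,"hand": 0.35},{"ax": 0,"ay": 0,"az": -0.145,"dx": 0,"dy": 0,"dz": 0,"hand": 0.35},{"ax": 0,"ay": 0,"az": -0.145,"dx": 0,"dy": 0,"dz": 0,"hand": 0.35},{"ax": 0,"ay": 0,"az": -0.145,"dx": 0,"dy": 0,"dz": 0,"hand": 0.35}])

```text
clock: 12.85
eef_pos: [476.9, 313.8, 139.6]
tool_rot: [-3.141, 0.001, -3.071]
force: [-0.1, -0.1, 0.6]
width: 55.8
gripper_force: 0.0
```

```bash
python3 - <<'E'
from h import *
from cell import read_state
s=read_state();print(s["eef_pos"],s["tool_rot"],s["qpos"].round(2),s["width"])
g=snap("wrist","w13")
px=g["pixels"].astype(int);h=cv2.cvtColor(g["pixels"],cv2.COLOR_RGB2HSV)
q=project(g,[[476,314.8,76]])[0];print(q)
u,v=q.astype(int);m=np.zeros((480,640),np.uint8)
r=np.s_[max(v-70,0):v+70,u-70:u+70]
m[r]=(((px[...,0]-px[...,2])<15)&(h[...,2]<90))[r]
n,l,st,ce=cv2.connectedComponentsWithStats(m)
for i in range(1,n):
    if st[i,4]>100: print(st[i],ce[i],boxfit(g,l==i,(476,314),30,10,42,76))
cv2.imwrite("pics/w13c.png",g["pixels"][max(v-150,0):v+150,u-200:u+200][...,::-1])
E
```

```text
[476.88286292 313.75857969 139.63128426] [-3.14128527e+00  8.64833084e-04 -3.07147375e+00] [-0.38  0.66 -0.39  1.82  0.36  0.73  0.67] 55.75528958593802
[314.13902745 257.15716024]
[ 356  187   28   87 2201] [370.58473421 230.54884144] (array([ 4.76e+02,  3.14e+02, -2.00e-01]), np.float64(1.0))
[ 305  217   18   64 1094] [313.37202925 249.11608775] (array([4.76780274e+02, 3.14426633e+02, 6.70690543e-02]), np.float64(0.09787146317579754))
```

View pics/w13c.png

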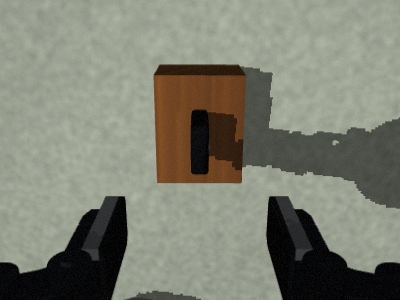

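Crop shows the key head at (200,142), centred in the block and aligned with the tool. Descending to grasp it.

send_rows(series=[{"ax": 0,"ay": 0,"az": 0,"dx": -0.05,"dy": -0.05,"dz": 4,"hand": 0.35},{"ax": 0,"ay": 0,"az": 0,"dx": -0.05,"dy": -0.05,"dz": 7,"hand": 0.35},{"ax": 0,"ay": 0,"az": 0,"dx": -0.05,"dy": -0.05,"dz": 9.1,"hand": 0.35},{"ax": 0,"ay": 0,"az": 0,"dx": -0.05,"dy": -0.05,"dz": 9.1,"hand": 0.35},{"ax": 0,"ay": 0,"az": 0,"dx": -0.05,"dy": -0.05,"dz": 9.1,"hand": 0.35},{"ax": 0,"ay": 0,"az": 0,"dx": -0.05,"dy": -0.05,"dz": 9.1,"hand": 0.6},{"ax": 0,"ay": 0,"az": 0,"dx": -0.05,"dy": -0.05,"dz": 9.1,"hand": 0.7},{"ax": 0,"ay": 0,"az": 0,"dx": -0.05,"dy": -0.05,"dz": 9.1,"hand": 0.8},{"ax": 0,"ay": 0,"az": 0,"dx": -0.05,"dy": -0.05,"dz": 9.1,"hand": 1},{"ax": 0,"ay": 0,"az": 0,"dx": -0.05,"dy": -0.05,"dz": 9.1,"hand": 1}])

```text
clock: 13.9
eef_pos: [477.1, 314.6, 49.3]
tool_rot: [3.141, 0.002, -3.068]
force: [-0.9, 0.1, 7.3]
width: 8.9
gripper_force: 59.4
```

send_rows(series=[{"ax": 0,"ay": 0,"az": 0,"dx": 0,"dy": 0,"dz": 0,"hand": 1},{"ax": 0,"ay": 0,"az": 0,"dx": 0,"dy": 0,"dz": 0,"hand": 1},{"ax": 0,"ay": 0,"az": 0,"dx": 0,"dy": 0,"dz": 0,"hand": 1}])

```text
clock: 14.2
eef_pos: [477.1, 314.6, 49.2]
tool_rot: [3.141, 0.001, -3.067]
force: [0.0, -1.0, 6.0]
width: 8.9
gripper_force: 59.4
```

send_rows(series=[{"ax": 0,"ay": 0,"az": 0,"dx": 0,"dy": 0,"dz": -2,"hand": 1},{"ax": 0,"ay": 0,"az": 0,"dx": 0,"dy": 0,"dz": -4.5,"hand": 1},{"ax": 0,"ay": 0,"az": 0,"dx": 0,"dy": 0,"dz": -7,"hand": 1},{"ax": 0,"ay": 0,"az": 0,"dx": 0,"dy": 0,"dz": -9,"hand": 1},{"ax": 0,"ay": 0,"az": 0,"dx": 0,"dy": 0,"dz": -9,"hand": 1}])

```text
clock: 14.7
eef_pos: [478.0, 315.2, 141.0]
tool_rot: [3.139, 0.004, -3.068]
force: [-0.1, 0.9, -1.3]
width: 9.2
gripper_force: 59.4
```

send_rows(series=[{"ax": 0,"ay": 0,"az": 0,"dx": -4.5,"dy": -27.4,"dz": 0,"hand": 1},{"ax": 0,"ay": 0,"az": 0,"dx": -4.5,"dy": -27.4,"dz": 0,"hand": 1},{"ax": 0,"ay": 0,"az": 0,"dx": -4.5,"dy": -27.4,"dz": 0,"hand": 1},{"ax": 0,"ay": 0,"az": 0,"dx": -4.5,"dy": -27.4,"dz": 0,"hand": 1},{"ax": 0,"ay": 0,"az": 0,"dx": -4.5,"dy": -27.4,"dz": 0,"hand": 1},{"ax": 0,"ay": 0,"az": 0,"dx": -4.5,"dy": -27.4,"dz": 0,"hand": 1},{"ax": 0,"ay": 0,"az": 0,"dx": -4.5,"dy": -27.4,"dz": 0,"hand": 1},{"ax": 0,"ay": 0,"az": 0,"dx": -4.5,"dy": -27.4,"dz": 0,"hand": 1},{"ax": 0,"ay": 0,"az": 0,"dx": -4.5,"dy": -27.4,"dz": 0,"hand": 1},{"ax": 0,"ay": 0,"az": 0,"dx": -4.5,"dy": -27.4,"dz": 0,"hand": 1}])

```text
clock: 15.7
eef_pos: [541.3, 46.0, 138.2]
tool_rot: [3.141, -0.0, -3.065]
force: [0.1, 0.3, -0.3]
width: 9.1
gripper_force: 59.4
```

```bash
python3 - <<'E'
from h import *
from cell import read_state
s=read_state();print(s["eef_pos"],s["tool_rot"],s["qpos"].round(2),s["width"],s["force"].round(1))
g=snap("wrist","w14");z=s["eef_pos"][2]
print("slot",project(g,[[541.8,44.3,76]]),"tip",project(g,[[*s["eef_pos"][:2],z-37.2],[*s["eef_pos"][:2],z+27]]))
a=cv2.resize(g["pixels"],(800,600))
cv2.imwrite("pics/w14c.png",a[...,::-1])
for n in("scene","side"): snap(n,n+"2")
E
```

```text
[541.32945653  46.00501746 138.1753726 ] [ 3.14075286e+00 -3.28740890e-04 -3.06456361e+00] [ 0.15  0.64 -0.43  1.9   0.4   0.69  1.13] 9.083315905029291 [ 0.1  0.3 -0.3]
slot [[308.87779705 260.23523492]] tip [[312.25514271 278.2593501 ]
 [313.16528187 355.93842266]]
```

View pics/w14c.png

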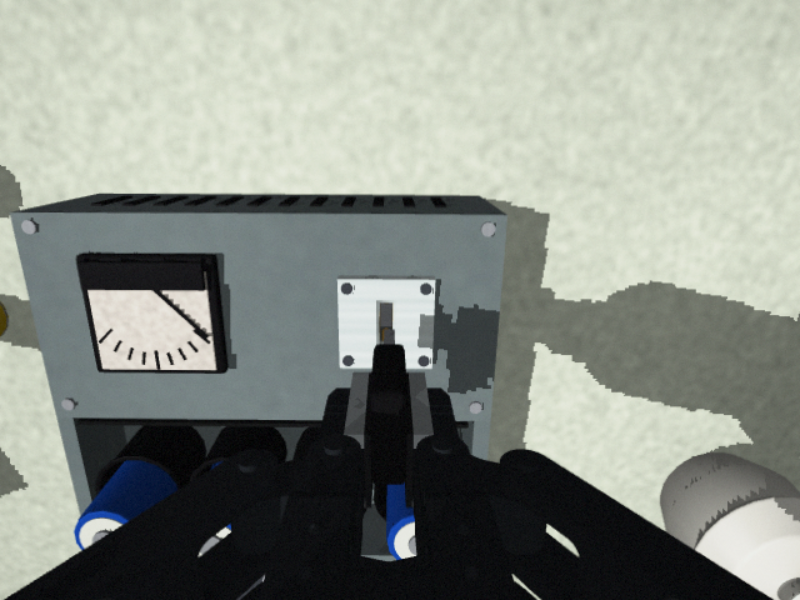

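The plate's screws are at about (347,289), (426,288), (348,361) and (424,361) in the 800-px view. The slot is near (386,322), and the held key's head bottom is at (389,345).

```bash
python3 - <<'E'
from h import *
g=load("w14");px=g["pixels"].astype(int);gr=px.sum(2)/3
T=np.array([541.33,46.0,138.2]);yaw=-3.0646
tx=np.array([np.cos(yaw),np.sin(yaw),0]);ty=np.array([np.sin(yaw),-np.cos(yaw),0])
sc=np.array([(347,289),(426,288),(424,361),(348,361)])/1.25
o=[]
for u,v in sc:
    r=gr[int(v)-5:int(v)+7,int(u)-5:int(u)+7];w=np.clip(130-r,0,None);yy,xx=np.mgrid[int(v)-5:int(v)+7,int(u)-5:int(u)+7]
    o.append([(w*xx).sum()/w.sum(),(w*yy).sum()/w.sum()])
o=np.array(o);W=np.array([atz(g,p,76) for p in o])
c=W.mean(0);print("plate",o.round(1),c,"rel tool",((c-T)@tx).round(2),((c-T)@ty).round(2))
for k in range(4):
    d=W[(k+1)%4]-W[k];print(np.linalg.norm(d).round(1),(np.arctan2(d[1],d[0])%(np.pi/2)).round(3))
for v in (246,250,254,258,262,266,270,274,278,282,286,290): print(v,gr[v,292:330].astype(int))
for z in(-7,27): print(z,project(g,[T+15*tx+[0,0,z]]))
E
```

```text
plate [[277.1 230.5]
 [340.5 230.9]
 [338.6 288.5]
 [278.2 288.2]] [541.81047638  44.14108875  76.        ] rel tool -0.34 -1.89
34.0 0.07
34.0 0.07
34.0 0.071
34.0 0.069
246 [226 227 227 227 227 227 227 226 228 143 149 138  72  78  79  80  77  77
  73  80  77  76 192 227 225 227 227 228 227 228 228 228 225 227 228 228
 228 228]
250 [229 230 229 231 229 230 230 228 230 147 145 133  70  76  78  81  76  79
  76  80  77  68 195 226 226 229 230 228 229 229 229 228 229 230 229 229
 228 227]
254 [229 228 229 229 228 228 227 227 229 149 146  98  69  79  78  79  78  75
  80  75  77  65 197 226 226 228 227 227 228 229 228 228 226 228 228 228
 227 228]
258 [225 224 223 224 224 224 225 224 225 144 133  82  69  78  77  79  78  81
  81  78  76  65 204 220 221 224 224 225 224 224 224 223 225 225 223 226
 224 224]
262 [226 225 226 225 226 225 225 225 227 153 136  88  46  45  42  42  57  56
  45  39  41  43 208 224 225 224 224 224 225 225 226 225 226 225 226 225
 225 226]
266 [225 224 223 223 223 223 222 225 220 150 141 103  43  47  62  63  65  65
  69  67  58  61  52  96 219 224 225 223 223 225 222
[... 356 characters left out ...]
226 226 225 224 225 225 225 159  26  11   9   5   4   9  10  12   9   8
   6  12   8   7  10   2   9   5   9   8   6  11  51 222 225 225 223 225
 224 226]
282 [229 231 229 228 230 229 182  30   8   8  11  12   6   4   5   4   5  13
  11   9  11   8   3   9  13   6   5  10   6  12   4  53 228 228 229 229
 229 226]
286 [226 228 228 228 227 227  93  16  14  14  11  10   4   4   8   7   8  10
  15   8   6   0   5   8  11  14   7  13  10   3  12   9 227 228 229 230
 228 228]
290 [226 227 227 227 227 226  54  16  14   5   9  10  10   5  12   6  13   8
   7  12   7  16   1   9  13   4  10   8  15   3   9   8 129 225 227 227
 226 227]
-7 [[312.6464617  274.82518835]]
27 [[313.24404245 316.67686278]]
```

send_rows(series=[{"ax": 0,"ay": 0,"az": 0,"dx": 0,"dy": 0.07,"dz": 1,"hand": 1},{"ax": 0,"ay": 0,"az": 0,"dx": 0,"dy": 0.07,"dz": 2,"hand": 1},{"ax": 0,"ay": 0,"az": 0,"dx": 0,"dy": 0.07,"dz": 2.2,"hand": 1},{"ax": 0,"ay": 0,"az": 0,"dx": 0,"dy": 0.07,"dz": 2.2,"hand": 1},{"ax": 0,"ay": 0,"az": 0,"dx": 0,"dy": 0.07,"dz": 2.2,"hand": 1},{"ax": 0,"ay": 0,"az": 0,"dx": 0,"dy": 0.07,"dz": 2.2,"hand": 1}])

```text
clock: 16.45
eef_pos: [541.9, 44.9, 116.5]
tool_rot: [3.141, 0.0, -3.067]
force: [-0.4, 0.3, -0.9]
width: 8.8
gripper_force: 59.4
```

```bash
python3 - <<'E'
from cell import read_state
s=read_state();print(s["eef_pos"],s["tool_rot"],s["force"],s["torque"])
E
```

```text
[541.86482163  44.90334698 116.49037218] [ 3.14149506e+00  4.06405836e-04 -3.06744661e+00] [-0.44865828  0.30128764 -0.8897419 ] [0.01217953 0.06171906 0.01986937]
```

send_rows(series=[{"ax": 0,"ay": 0,"az": 0,"dx": 0,"dy": 0,"dz": 0.3,"hand": 1},{"ax": 0,"ay": 0,"az": 0,"dx": 0,"dy": 0,"dz": 0.5,"hand": 1},{"ax": 0,"ay": 0,"az": 0,"dx": 0,"dy": 0,"dz": 0.7,"hand": 1},{"ax": 0,"ay": 0,"az": 0,"dx": 0,"dy": 0,"dz": 0.85,"hand": 1},{"ax": 0,"ay": 0,"az": 0,"dx": 0,"dy": 0,"dz": 1.0,"hand": 1},{"ax": 0,"ay": 0,"az": 0,"dx": 0,"dy": 0,"dz": 1.0,"hand": 1}])

```text
clock: 17.05
eef_pos: [541.5, 44.8, 106.1]
tool_rot: [3.142, -0.0, -3.067]
force: [-0.3, -0.4, 0.2]
width: 9.1
gripper_force: 59.4
```

send_rows(series=[{"ax": 0,"ay": 0,"az": 0,"dx": 0,"dy": 0,"dz": 0.3,"hand": 1},{"ax": 0,"ay": 0,"az": 0,"dx": -0.25,"dy": 0,"dz": 0.4,"hand": 1},{"ax": 0,"ay": 0,"az": 0,"dx": -0.25,"dy": 0,"dz": 0.4,"hand": 1},{"ax": 0,"ay": 0,"az": 0,"dx": 0.1,"dy": 0,"dz": 0.3,"hand": 1},{"ax": 0,"ay": 0,"az": 0,"dx": 0.25,"dy": 0,"dz": 0.4,"hand": 1},{"ax": 0,"ay": 0,"az": 0,"dx": 0.25,"dy": 0,"dz": 0.5,"hand": 1}])

```text
clock: 17.65
eef_pos: [540.1, 44.8, 101.6]
tool_rot: [3.141, 0.002, -3.067]
force: [1.9, 0.1, 1.2]
width: 8.8
gripper_force: 59.6
```

send_rows(series=[{"ax": 0,"ay": 0,"az": 0,"dx": -0.5,"dy": 0,"dz": 0.1,"hand": 1},{"ax": 0,"ay": 0,"az": 0,"dx": -0.5,"dy": 0,"dz": 0.3,"hand": 1},{"ax": 0,"ay": 0,"az": 0,"dx": -0.25,"dy": 0,"dz": 0.2,"hand": 1},{"ax": 0,"ay": 0,"az": 0,"dx": 0,"dy": 0,"dz": 0.3,"hand": 1},{"ax": 0,"ay": 0,"az": 0,"dx": 0,"dy": 0,"dz": 0.5,"hand": 1}])

```text
clock: 18.15
eef_pos: [540.4, 44.6, 98.0]
tool_rot: [-3.141, 0.003, -3.068]
force: [-4.6, -1.2, 28.1]
width: 9.1
gripper_force: 63.6
```

send_rows(series=[{"ax": 0,"ay": 0,"az": 0,"dx": -0.5,"dy": 0,"dz": 0.1,"hand": 1},{"ax": 0,"ay": 0,"az": 0,"dx": -0.5,"dy": 0,"dz": 0.3,"hand": 1},{"ax": 0,"ay": 0,"az": 0,"dx": -0.25,"dy": 0,"dz": 0.2,"hand": 1},{"ax": 0,"ay": 0,"az": 0,"dx": 0,"dy": 0,"dz": 0.3,"hand": 1},{"ax": 0,"ay": 0,"az": 0,"dx": 0,"dy": 0,"dz": 0.5,"hand": 1}])

```text
clock: 18.65
eef_pos: [544.9, 45.3, 95.8]
tool_rot: [-3.141, 0.012, -3.068]
force: [-1.7, -2.1, 43.3]
width: 8.9
gripper_force: 67.4
```

send_rows(series=[{"ax": 0,"ay": 0,"az": 0,"dx": -0.4,"dy": 0,"dz": -0.3,"hand": 1},{"ax": 0,"ay": 0,"az": 0,"dx": -0.25,"dy": 0,"dz": -0.5,"hand": 1},{"ax": 0,"ay": 0,"az": 0,"dx": -0.25,"dy": 0,"dz": -0.5,"hand": 1}])

```text
clock: 18.95
eef_pos: [544.1, 45.3, 97.5]
tool_rot: [3.141, 0.005, -3.067]
force: [2.0, -0.8, 8.9]
width: 9.2
gripper_force: 62.3
```

```bash
python3 - <<'E'
from h import *
from cell import read_state
s=read_state();print(s["eef_pos"],s["tool_rot"],s["force"],s["torque"])
g=snap("wrist","w15");gr=g["pixels"].astype(int).sum(2)/3
# head bottom edge row & top in image relative to hand
for u in(304,308,312,316): print(u,gr[262:300,u].astype(int))
E
```

```text
[544.12321725  45.30433651  97.5098272 ] [ 3.14091625  0.00511659 -3.06749098] [ 2.04436844 -0.79069612  8.91076027] [-0.06874579 -0.32533336  0.03084052]
304 [223 187 160 124  86  79  81  79  79  40   9  10  12   9  11   9  13   6
   4   8  13   7  12  13   3  13   4   7   9  11  10  11   6  11   8   8
  11  11]
308 [223 194 174 126  83  74 108 152 163  88  22  10  10  16  15   8   8   8
   8  10   8  13  11  13  14  12  10   8   4  10   2  12   6  16  11   9
  13   9]
312 [223 202 187 133  87  78 108 155 163  89  20   4   8  15  12   6   6  11
   8  11  12  13   8  11   7   9  11  11   8   9   5  14  10   5  12   7
   5   8]
316 [222 212 208 133  63  53  54  54  50  29  11  12  10  10   4   8   8   8
   9   5  11   1  11  11   9  13   2  12  11   8   9   4  12  10   6   7
   9   7]
```

send_rows(series=[{"ax": 0,"ay": 0,"az": 0,"dx": 0,"dy": 0,"dz": -0.1,"hand": 1},{"ax": 0,"ay": 0,"az": 0,"dx": 0,"dy": 0,"dz": -0.1,"hand": 1},{"ax": 0,"ay": 0,"az": 0,"dx": 0,"dy": 0,"dz": -0.1,"hand": 1}])

```text
clock: 19.3
eef_pos: [544.0, 45.3, 97.8]
tool_rot: [3.141, 0.005, -3.067]
force: [5.5, 1.0, 4.6]
width: 9.0
gripper_force: 61.4
```

```bash
cat > edge.py <<'E'
from h import *
from cell import read_state
s=read_state();print(s["eef_pos"],s["tool_rot"],s["force"],s["torque"])
g=snap("wrist","e%.0f"%(s["clock"]*100));gr=g["pixels"].astype(int).sum(2)/3
T=s["eef_pos"];yaw=s["tool_rot"][2];tx=np.array([np.cos(yaw),np.sin(yaw),0])
print("pred edge", project(g,[T+15*tx+[0,0,-7]])[0], [v for u in (308,312) for v in range(255,300) if gr[v,u]<45 ][0:60:45])
for u in(301,308,312,318): print(u,gr[258:284,u].astype(int))
E
python3 edge.py
```

```text
[544.02405961  45.25958367  97.82403945] [ 3.1407147   0.00450887 -3.06748941] [5.48948146 1.01262133 4.61921416] [ 0.02372647 -1.32132177 -0.00728142]
pred edge [312.55915905 274.69510939] [272, 289]
301 [227 228 225 225 222 182 146 141 142 143 140 145 142 116  51  16   9   9
  10  15  10   4  13   8  15  12]
308 [228 228 229 225 221 195 176 122  80  75  74 144 162  87  21   7   9   9
   4   6  14  13   8   5   5  14]
312 [228 229 226 223 220 202 191 135  86  78  73 148 163  87  21   8  13  13
  14  11   2  14   9   6   9   8]
318 [227 227 227 223 222 214 216 221 221 224 224 150 101  52  20   9  10   2
   5  12  10  10  13  16   2   1]
```

send_rows(series=[{"ax": 0,"ay": 0,"az": 0,"dx": 0.2,"dy": 0,"dz": 0,"hand": 1},{"ax": 0,"ay": 0,"az": 0,"dx": 0.3,"dy": 0,"dz": 0.05,"hand": 1},{"ax": 0,"ay": 0,"az": 0,"dx": 0.3,"dy": 0,"dz": 0.05,"hand": 1},{"ax": 0,"ay": 0,"az": 0,"dx": 0,"dy": 0,"dz": 0,"hand": 1},{"ax": 0,"ay": 0,"az": 0,"dx": -0.3,"dy": 0,"dz": 0,"hand": 1},{"ax": 0,"ay": 0,"az": 0,"dx": -0.3,"dy": 0,"dz": 0,"hand": 1}])

```text
clock: 19.95
eef_pos: [544.5, 45.3, 97.5]
tool_rot: [3.142, -0.001, -3.067]
force: [1.0, 0.2, 8.2]
width: 8.9
gripper_force: 62.4
```

send_rows(series=[{"ax": 0,"ay": 0,"az": 0,"dx": -0.25,"dy": 0,"dz": 0.05,"hand": 1},{"ax": 0,"ay": 0,"az": 0,"dx": -0.25,"dy": 0,"dz": 0.05,"hand": 1},{"ax": 0,"ay": 0,"az": 0,"dx": 0.1,"dy": 0,"dz": 0,"hand": 1},{"ax": 0,"ay": 0,"az": 0,"dx": 0.4,"dy": 0,"dz": 0.05,"hand": 1},{"ax": 0,"ay": 0,"az": 0,"dx": 0.5,"dy": 0,"dz": 0.1,"hand": 1},{"ax": 0,"ay": 0,"az": 0,"dx": 0.5,"dy": 0,"dz": 0.1,"hand": 1}])

```text
clock: 20.55
eef_pos: [543.8, 45.3, 97.6]
tool_rot: [3.14, 0.008, -3.068]
force: [7.4, 0.6, 5.9]
width: 9.2
gripper_force: 62.1
```

send_rows(series=[{"ax": 0,"ay": 0,"az": 0,"dx": -0.4,"dy": 0,"dz": 0,"hand": 1},{"ax": 0,"ay": 0,"az": 0,"dx": -0.7,"dy": 0,"dz": 0.05,"hand": 1},{"ax": 0,"ay": 0,"az": 0,"dx": -0.7,"dy": 0,"dz": 0.05,"hand": 1},{"ax": 0,"ay": 0,"az": 0,"dx": -0.4,"dy": 0,"dz": 0.05,"hand": 1},{"ax": 0,"ay": 0,"az": 0,"dx": -0.4,"dy": 0,"dz": 0.1,"hand": 1}])

```text
clock: 21.05
eef_pos: [544.5, 45.3, 96.8]
tool_rot: [-3.141, 0.002, -3.067]
force: [0.2, 0.1, 18.5]
width: 8.5
gripper_force: 63.8
```

```bash
python3 edge.py
```

```text
[544.49603267  45.31752464  96.83200979] [-3.14138034e+00  2.21567827e-03 -3.06731304e+00] [ 0.24675203  0.06517462 18.54781391] [-0.06101835  0.03862709  0.04506678]
pred edge [312.54932691 274.7710372 ] [272, 289]
301 [228 229 226 224 223 170 140 142 145 146 144 147 145  93  35   7  11  15
  18  12  10  12  12  11   8  12]
308 [229 228 226 224 223 195 177 123  79  75 112 151 163  89  19   9   9  11
   8  15   2  12   4  11   8   7]
312 [229 227 226 224 222 202 190 136  85  77 109 150 161  89  23  11   4   2
  10  18   7   8   9   3   3  10]
318 [228 227 227 223 220 214 215 216 222 225 224 226 227 131  26   3   8   9
  12  11   8  12   9  10  11  12]
```

```bash
cat > depth.py <<'E'
import sys,glob,os
from h import *
from scipy.optimize import fsolve
f=sys.argv[1] if len(sys.argv)>1 else max(glob.glob("pics/e*.pkl"),key=os.path.getmtime)[5:-4]
g=load(f);gr=g["pixels"].astype(float).sum(2)/3
col=gr[250:290,308:313].mean(1);v=np.arange(250,290)
def cross(lo,a,b,th):
    for i in range(a-250,b-250):
        if (col[i]-th)*(col[i+1]-th)<=0 and ((col[i+1]<col[i])==lo): return v[i]+(col[i]-th)/(col[i]-col[i+1])
ux=np.array([np.cos(.071),np.sin(.071)]);C=np.array([541.8,44.2])
P=lambda d,z:project(g,[[*(C+ux*d),z]])[0,1]
vs=cross(True,255,275,150); bias=vs-P(-10.05-.75,75.2)
vb=cross(False,int(vs)+1,289,115); vh=cross(True,int(vb or vs)+1,289,80)
print(f,"slot edge",vs,"bias",bias,"blade",vb,"head",vh, col.astype(int)[8:30])
if vb and vh:
    print("key x off, depth:",fsolve(lambda p:[P(p[0]-8,92-p[1])+bias-vb,P(p[0]-15,106-p[1])+bias-vh],[0,15]))
for dep in(13,14,15,16,17): print(dep,"koff by head",fsolve(lambda p:P(p[0]-15,106-dep)+bias-vh,[0]).round(2),"by blade",fsolve(lambda p:P(p[0]-8,92-dep)+bias-vb,[0]).round(2))
E
python3 depth.py; python3 depth.py w15
```

```text
e2105 slot edge 264.6173469387755 bias 0.22023540291621657 blade 268.1198003327787 head 271.12989493791787 [228 228 226 225 222 197 182 129  84  76 110 150 162  89  19   9   9  10
   8  13   6  11]
key x off, depth: [10320307.32459906 24409568.41285809]
13 koff by head [-0.28] by blade [-2.72]
14 koff by head [0.14] by blade [-2.3]
15 koff by head [0.57] by blade [-1.88]
16 koff by head [1.] by blade [-1.46]
17 koff by head [1.43] by blade [-1.04]
w15 slot edge 264.60025062656644 bias 0.1607278846992699 blade 268.12808641975306 head 271.12747035573125 [228 228 227 224 221 198 181 128  84  77 109 152 163  88  21   9   8  11
  12   9  10  12]
key x off, depth: [4.30009979e+07 1.00837945e+08]
13 koff by head [-0.32] by blade [-2.71]
14 koff by head [0.11] by blade [-2.29]
15 koff by head [0.54] by blade [-1.86]
16 koff by head [0.97] by blade [-1.44]
17 koff by head [1.4] by blade [-1.02]depth.py:16: RuntimeWarning: The iteration is not making good progress, as measured by the 
 improvement from the last ten iterations.
  print("key x off, depth:",fsolve(lambda p:[P(p[0]-8,92-p[1])+bias-vb,P(p[0]-15,106-p[1])+bias-vh],[0,15]))
depth.py:16: RuntimeWarning: The iteration is not making good progress, as measured by the 
 improvement from the last ten iterations.
  print("key x off, depth:",fsolve(lambda p:[P(p[0]-8,92-p[1])+bias-vb,P(p[0]-15,106-p[1])+bias-vh],[0,15]))
```

send_rows(series=[{"ax": 0,"ay": 0,"az": 0,"dx": 0,"dy": 0,"dz": -0.15,"hand": 1},{"ax": 0,"ay": 0,"az": 0,"dx": 0,"dy": 0,"dz": -0.15,"hand": 0.8},{"ax": 0,"ay": 0,"az": 0,"dx": 0,"dy": 0,"dz": -0.15,"hand": 0.35},{"ax": 0,"ay": 0,"az": 0,"dx": 0,"dy": 0,"dz": -0.15,"hand": 0.35},{"ax": 0,"ay": 0,"az": 0,"dx": 0,"dy": 0,"dz": -0.15,"hand": 0.35},{"ax": 0,"ay": 0,"az": 0,"dx": 0,"dy": 0,"dz": -4,"hand": 0.35},{"ax": 0,"ay": 0,"az": 0,"dx": 0,"dy": 0,"dz": -8,"hand": 0.35},{"ax": 0,"ay": 0,"az": 0,"dx": 0,"dy": 0,"dz": -8,"hand": 0.35},{"ax": 0,"ay": 0,"az": 0,"dx": 0,"dy": 0,"dz": -8,"hand": 0.35}])

```text
clock: 22.0
eef_pos: [543.8, 44.8, 175.9]
tool_rot: [-3.141, 0.001, -3.068]
force: [-0.6, 0.4, 0.3]
width: 55.6
gripper_force: 0.0
```

```bash
cat > keyfit.py <<'E'
from h import *
from cell import read_state
s=read_state();print(s["eef_pos"],s["tool_rot"],s["force"].round(1))
g=snap("wrist","k%.0f"%(s["clock"]*100));px=g["pixels"].astype(int);V=px.max(2)
yaw=.071;C=np.array([541.8,44.2,76]);X=np.array([np.cos(yaw),np.sin(yaw),0]);Y=np.array([-X[1],X[0],0]);Z=np.array([0,0,1.])
def pts(p): # xoff(at plate),yoff,depth,tilt about y (top to +x), yawerr
    x,y,d,t=p[:4];a=Z*np.cos(t)+X*np.sin(t);b=X*np.cos(t)-Z*np.sin(t)
    tip=C+x*X+y*Y-d*a
    return np.array([tip+a*h+b*w+Y*k for h in(30,64) for w in(-15,15) for k in(-5,5)])
q=project(g,pts([0,0,16,0])).mean(0);u,v=q.astype(int)
m=np.zeros((480,640),np.uint8);r=np.s_[max(v-90,0):v+90,u-45:u+45];m[r]=(V<42)[r]
n,l,st,ce=cv2.connectedComponentsWithStats(m);i=l[v,u] or 1+st[1:,4].argmax();mk=(l==i).astype(np.uint8);mk=cv2.morphologyEx(mk,2,np.ones((7,7)));print(q,st[i],ce[i])
S=4;mb=cv2.resize(mk,None,fx=S,fy=S,interpolation=0)
def f(p):
    im=np.zeros_like(mb);cv2.fillConvexPoly(im,cv2.convexHull(np.int32((project(g,pts(p))+.5)*S)),1);return 1-(im&mb).sum()/(im|mb).sum()
for d in(12,14,16,18,20):
    b=min((minimize(lambda p:f([p[0],p[1],d,p[2]]),[0,0,t],method="Nelder-Mead",options=dict(initial_simplex=[[0,0,t],[2,0,t],[0,2,t],[0,0,t+.08]])) for t in(-.05,.08)),key=lambda r:r.fun)
    print(d,b.x.round(3),round(b.fun,4))
cv2.imwrite("pics/k.png",g["pixels"][...,::-1])
rows=[np.flatnonzero(mk[y]) for y in range(480)]
print([(y,a[0],a[-1]) for y,a in enumerate(rows) if len(a)][::6])
E
python3 keyfit.py
```

```text
[543.84548696  44.83508311 175.85714989] [-3.14133949e+00  1.14895186e-03 -3.06773065e+00] [-0.6  0.4  0.3]
[311.22491734 251.84150866] [ 266  244   90   97 3562] [311.04042673 307.80179674]
12 [9.335 0.819 0.346] 0.63
14 [11.09   0.757  0.364] 0.633
16 [10.561  0.686  0.335] 0.6351
18 [10.193  0.381  0.42 ] 0.6383
20 [12.409  0.622  0.389] 0.6398
[(245, np.int64(306), np.int64(318)), (251, np.int64(305), np.int64(320)), (257, np.int64(305), np.int64(320)), (263, np.int64(304), np.int64(320)), (269, np.int64(304), np.int64(320)), (275, np.int64(304), np.int64(320)), (281, np.int64(304), np.int64(320)), (287, np.int64(304), np.int64(320)), (293, np.int64(304), np.int64(320)), (299, np.int64(304), np.int64(320)), (305, np.int64(266), np.int64(339)), (311, np.int64(266), np.int64(346)), (317, np.int64(266), np.int64(352)), (323, np.int64(266), np.int64(355)), (329, np.int64(266), np.int64(355)), (335, np.int64(278), np.int64(355))]
```

```bash
python3 - <<'E'
from h import *
g=cv2.imread("pics/k.png");a=cv2.resize(g[190:350,210:420],(788,600),interpolation=cv2.INTER_CUBIC)
cv2.imwrite("pics/kc.png",cv2.convertScaleAbs(a,alpha=1.6,beta=15))
E
```

```text
(no output)
```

View pics/kc.png

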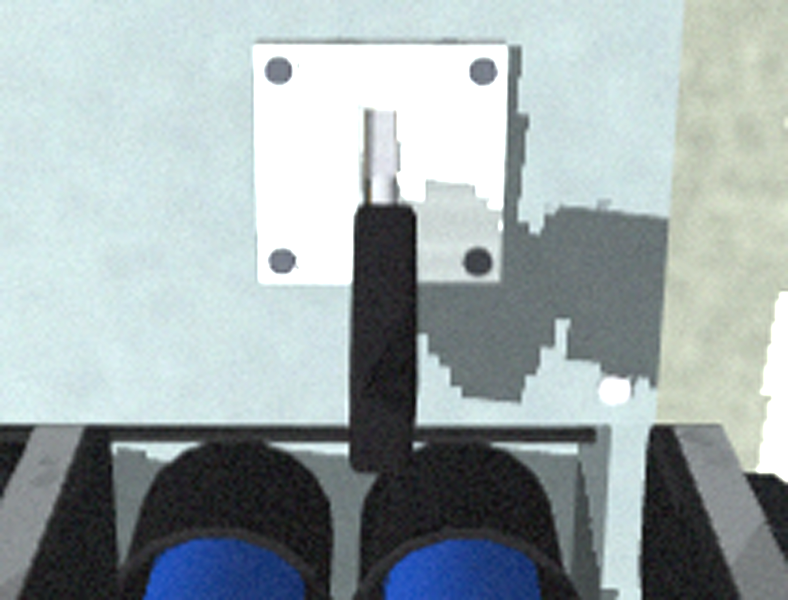

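The key stands in the slot with its head spanning v 245–315. The bright steel of the blade reaches the slot's -x end, so the key is probably leaning.

```bash
sed -i 's/^r=np.s_.*$//; s/m=np.zeros((480,640),np.uint8);r=np.s_\[.*$/m=np.zeros((480,640),np.uint8);m[236:VB,296:327]=(V<42)[236:VB,296:327]/; s/^yaw=.071/import sys;VB=int(sys.argv[1]);yaw=.071/' keyfit.py; sed -i 's/g=snap.*;px=/g=load(sys.argv[2]) if len(sys.argv)>2 else snap("wrist","k%.0f"%(s["clock"]*100));px=/; 1i import sys' keyfit.py; python3 keyfit.py 316 k2200
python3 - <<'E'
from h import *
g=load("k2200")
C=np.array([541.8,44.2]);ux=np.array([np.cos(.071),np.sin(.071)])
print("slot -x end inner/outer",[project(g,[[*(C+ux*d),z]])[0].round(1) for d,z in((-11.55,76),(-10.05,74.5))])
for x in(-2,0,2): print(x,"blade -x top edge d14,d16",[project(g,[[*(C+ux*(x-8)),92-d]])[0,1].round(1) for d in(14,16)])
gr=g["pixels"].astype(int).sum(2)//3
print(gr[212:250,308],gr[212:250,312])
o=np.array([(278,71),(483,71),(478,262),(282,261)])/3.753+[210,190]
print(np.mean([atz(g,p,76) for p in o],0))
E
```

```text
[543.07932825  44.61791258 174.87177131] [-3.14122003e+00 -1.03488221e-03 -3.06767160e+00] [ 0.6  0.6 -0.5]
[311.22491734 251.84150866] [ 296  244   31   72 1301] [312.2528824  282.67717141]
12 [-4.325  0.249  0.817] 0.0726
14 [-1.882  0.224  0.791] 0.0682
16 [0.21  0.302 0.786] 0.0656
18 [2.458 0.595 0.779] 0.067
20 [4.689 0.301 0.752] 0.0593
[(245, np.int64(306), np.int64(318)), (251, np.int64(305), np.int64(320)), (257, np.int64(305), np.int64(320)), (263, np.int64(304), np.int64(320)), (269, np.int64(304), np.int64(320)), (275, np.int64(304), np.int64(320)), (281, np.int64(304), np.int64(320)), (287, np.int64(304), np.int64(320)), (293, np.int64(304), np.int64(320)), (299, np.int64(304), np.int64(320)), (305, np.int64(303), np.int64(319)), (311, np.int64(303), np.int64(319))]
slot -x end inner/outer [array([311.2, 217.2]), array([311.2, 218.9])]
-2 blade -x top edge d14,d16 [np.float64(220.5), np.float64(219.6)]
0 blade -x top edge d14,d16 [np.float64(223.6), np.float64(222.7)]
2 blade -x top edge d14,d16 [np.float64(226.6), np.float64(225.7)]
[233 233 231 230 224 187 150 100  76  82  86  83  81  79  84  84  83  81
  83  79  83  82  84  80  80  76  55  55  59  57  56  57  30  15  14  20
  20  21] [233 232 233 230 225 203 183 148 136 135 134 138 138 137 133 135 130 134
 134 135 132 133 134 132 132 132 134 133 132 136 132 134  78  21  18  14
  17  15]
[541.86234554  44.3066045   76.        ]
```

Fit: with the hand off, the key flopped over about 0.78 rad towards +x, its head corner resting on the plate, still ~15.5 mm deep. I'll tilt the tool to match, regrip the head, and raise the key upright.

send_rows(series=[{"ax": 0,"ay": 0.15,"az": 0,"dx": -1,"dy": 0,"dz": 1,"hand": 0.35},{"ax": 0,"ay": 0.3,"az": 0,"dx": -1,"dy": 0,"dz": 3,"hand": 0.35},{"ax": 0,"ay": 0.45,"az": 0,"dx": -1,"dy": 0,"dz": 3,"hand": 0.35},{"ax": 0,"ay": 0.6,"az": 0,"dx": -1,"dy": 0,"dz": 3,"hand": 0.35},{"ax": 0,"ay": 0.7,"az": 0,"dx": -1,"dy": 0,"dz": 3,"hand": 0.35},{"ax": 0,"ay": 0.7,"az": 0,"dx": -1,"dy": 0,"dz": 3,"hand": 0.35},{"ax": 0,"ay": 0.7,"az": 0,"dx": -1,"dy": 0,"dz": 3,"hand": 0.35}])

```text
clock: 22.75
eef_pos: [552.6, 45.9, 143.4]
tool_rot: [-3.141, -0.702, -3.067]
force: [-0.7, 0.5, 0.1]
width: 55.1
gripper_force: 0.0
```

```bash
cat > st.py <<'E'
from cell import read_state
import numpy as np
from scipy.spatial.transform import Rotation as Ro
s=read_state();R=Ro.from_euler("xyz",s["tool_rot"]).as_matrix()
X=np.array([np.cos(.071),np.sin(.071),0]);Y=np.array([-X[1],X[0],0])
up=-R[:,2]
print(s["clock"],s["eef_pos"].round(2),s["qpos"].round(2),"F",s["force"].round(1),"tilt x,y",np.arctan2(up@X,up[2]).round(3),np.arctan2(up@Y,up[2]).round(3),"yaw",np.arctan2(-R[1,0],-R[0,0]).round(3),"w",s["width"].round(1))
d=s["eef_pos"]-[541.8,44.7,76];print("rel unit",(d@X).round(2),(d@Y).round(2),d[2].round(2));print(R.round(4).tolist())
E
python3 st.py
```

```text
Traceback (most recent call last):
  File "st.py", line 7, in <module>
    print(s["clock"],s["eef_pos"].round(2),s["qpos"].round(2),"F",s["force"].round(1),"tilt x,y",np.arctan2(up@X,up[2]).round(3),np.arctan2(up@Y,up[2]).round(3),"yaw",np.arctan2(-R[1,0],-R[0,0]).round(3),"w",s["width"].round(1))
                                                                                                                                                                                                                ^^^^^^^^^^^^^^^^
AttributeError: 'float' object has no attribute 'round'
```

send_rows(series=[{"ax": 0,"ay": 0,"az": 0,"dx": -1.3,"dy": 0,"dz": 1.5,"hand": 0.35},{"ax": 0,"ay": 0,"az": 0,"dx": -2.6,"dy": 0,"dz": 3.0,"hand": 0.35},{"ax": 0,"ay": 0,"az": 0,"dx": -3.3,"dy": 0,"dz": 3.9,"hand": 0.35},{"ax": 0,"ay": 0,"az": 0,"dx": -3.8,"dy": 0,"dz": 4.4,"hand": 0.35},{"ax": 0,"ay": 0,"az": 0,"dx": -3.8,"dy": 0,"dz": 4.4,"hand": 0.35},{"ax": 0,"ay": 0,"az": 0,"dx": -3.8,"dy": 0,"dz": 4.4,"hand": 0.35}])

```text
clock: 23.35
eef_pos: [554.5, 45.9, 87.4]
tool_rot: [3.141, -0.7, -3.067]
force: [0.3, -0.3, 0.1]
width: 55.7
gripper_force: 0.0
```

```bash
sed -i 's/s\["width"\].round(1)/s["width"]/' st.py; python3 st.py; python3 - <<'E'
from h import *
g=snap("wrist","tl");gr=g["pixels"].astype(int).sum(2)//3
for v in range(240,420,15): print(v,gr[v,250:380:3])
E
```

```text
23.35 [554.51  45.88  87.45] [ 0.07  1.1  -0.42  1.2   0.25  1.6   1.3 ] F [ 0.3 -0.3  0.1] tilt x,y 0.7 0.002 yaw 0.074 w 55.67003454146941
rel unit 12.76 0.28 11.45
[[-0.763, -0.074, -0.6422], [-0.0568, 0.9973, -0.0475], [0.6439, 0.0002, -0.7651]]
240 [ 98 100  99  96  97  99 100  98  98  99  99  98  97 100 101  94  97  98
  96  99  99 100  99  97 100  99  99 100 104  99  96  99  95  96  93  97
  98  97  95  99  96 101 100  99]
255 [102 102 102  99 100 172 136  53  55  55 133 199 199 200 197 201 199 199
 200 200 197 197 198 199 200 198 197 195 198 197 197  59  54  52  54 101
  48  48 104 102  99 102 104  99]
270 [100 101  99  96  97 193 200 199 200 197 200 199 198 197 198 197 196 142
 134 133 140 150 160 192 195 195 193 195 196 195 195 197 193 194 193 195
  48  47  97  96  98  95 100 101]
285 [ 99 103 103 100  99 199 200 197 200 196 199 196 198 201 200 201 197  10
  14   8  16  11   2   1   1  90 196 196 194 196 198 195 196 196 195 195
  86  43  47  98  96  94  99  98]
300 [103 103 101 101  99 200 200 202 197 199 196 198 194 195 197 196  68   7
   3  11   7  14   9   5   2   8  98 
[... 612 characters left out ...]
  48  42]
360 [47 47 47 51 48 43 39 47 48 45 44 45 49 44 48 47 16 19 14 13 11 12 14 17
 10  5 47 47 44 48 44 45 47 43 47 48 48 45 50 48 46 46 45 46]
375 [103  45  46  45  48  46  44  44  44  48  46  51  47  49  48  46  13  10
  12  12  15  11  11   9   7   2 101  96  43  45  44  44  45  48  48  44
  48  47  45  48  47  49  43  44]
390 [100 102 103  99  50  45  46  45  43  44  47  45  48  44  47  42  18  13
  15   7  14   8  14   6  11  98 101  98  97  98  99  46  49  46  48  46
  43  48  47  47  47  48  45  60]
405 [102 100 105  67  46  46  45  46  45  44  48  46  48  46  45  48  44  43
  43  49  47  49  48  49  46  45  46 102  95  99  93  99 100  99  95  74
  74  70  48  47  49  61  92  98]
```

send_rows(series=[{"ax": 0,"ay": 0,"az": 0,"dx": 0,"dy": 0,"dz": 0,"hand": 0.7},{"ax": 0,"ay": 0,"az": 0,"dx": 0,"dy": 0,"dz": 0,"hand": 0.8},{"ax": 0,"ay": 0,"az": 0,"dx": 0,"dy": 0,"dz": 0,"hand": 1},{"ax": 0,"ay": 0,"az": 0,"dx": 0,"dy": 0,"dz": 0,"hand": 1},{"ax": 0,"ay": 0,"az": 0,"dx": 0,"dy": 0,"dz": 0,"hand": 1},{"ax": 0,"ay": 0,"az": 0,"dx": 0,"dy": 0,"dz": 0,"hand": 1}])

```text
clock: 24.0
eef_pos: [554.4, 45.8, 87.3]
tool_rot: [3.141, -0.7, -3.067]
force: [1.2, 0.2, 0.4]
width: 9.7
gripper_force: 59.6
```

send_rows(series=[{"ax": 0,"ay": -0.15,"az": 0,"dx": 0.26,"dy": 0,"dz": -0.02,"hand": 1},{"ax": 0,"ay": -0.3,"az": 0,"dx": 0.52,"dy": 0,"dz": 0,"hand": 1},{"ax": 0,"ay": -0.3,"az": 0,"dx": 0.52,"dy": 0,"dz": 0,"hand": 1}])

```text
clock: 24.3
eef_pos: [548.5, 45.5, 92.4]
tool_rot: [3.141, -0.397, -3.065]
force: [0.5, -0.2, -0.2]
width: 8.8
gripper_force: 62.8
```

send_rows(series=[{"ax": 0,"ay": -0.15,"az": 0,"dx": 0.26,"dy": 0,"dz": -0.02,"hand": 1},{"ax": 0,"ay": -0.3,"az": 0,"dx": 0.52,"dy": 0,"dz": 0,"hand": 1},{"ax": 0,"ay": -0.45,"az": 0,"dx": 0.77,"dy": 0,"dz": 0.06,"hand": 1},{"ax": 0,"ay": -0.45,"az": 0,"dx": 0.77,"dy": 0,"dz": 0.06,"hand": 1},{"ax": 0,"ay": -0.45,"az": 0,"dx": 0.77,"dy": 0,"dz": 0.06,"hand": 1}])

```text
clock: 24.8
eef_pos: [539.5, 43.9, 92.1]
tool_rot: [-3.137, 0.037, -3.068]
force: [-10.9, 0.8, 3.4]
width: 9.0
gripper_force: 64.2
```

```bash
python3 st.py|head -2; python3 - <<'E'
from h import *
g=snap("wrist","up1");gr=g["pixels"].astype(int).sum(2)//3
for v in range(225,300,3): print(v,gr[v,296:330])
E
```

```text
24.8 [539.51  43.86  92.07] [ 0.1   0.69 -0.36  1.97  0.48  0.53  1.05] F [-10.9   0.8   3.4] tilt x,y -0.037 0.004 yaw 0.074 w 9.00113051031001
rel unit -2.34 -0.67 16.07
225 [122 125 121 125 127 120 125 126 124 125 123 124 124 124 124 118 122 123
 121 123 123 123 124 123 124 121 124 124 124 125 124 120 122 121]
228 [123 125 123 125 124 123 125 123 124 125 123 124 121 120 121 123 122 124
 125 124 126 122 124 124 126 122 127 125 121 123 123 121 121 123]
231 [126 124 124 123 122 124 124 123 119 121 119 125 120 122 122 121 121 121
 123 121 121 118 122 122 120 120 121 126 121 124 122 123 126 126]
234 [127 123 120 123 118 120 119 124 121 123 125 123 121 122 124 119 120 120
 121 120 121 121 120 125 120 123 121 121 122 124 124 122 121 121]
237 [123 121 119 123 123 121 123 123 122 123 122 122 123 122 122 120 121 122
 122 122 119 121 122 123 121 124 123 124 124 123 124 121 122 120]
240 [124 122 123 120 121 120 122 122 120 124 125 122 122 123 122 122 122 118
 120 123 122 122 120 123 120 119 122 123 122 124 125 125 128 126]
243 [122 121 120 122 121 123 117 122 122 123 124 124 123 124 125 124 1
[... 1946 characters left out ...]
78  17  11   9  16   3   1   7  12   2  12   5   7   7   5   7
   6   7  11   9   7   6  10   3   3  24 116 119 120 119 117 121]
288 [229 227  44  10  13  11   9  10  12  12   2  11   3   0   8  10   5   9
  11  10   6   8   4   6  11   1  12   7  94 119 121 122 122 120]
291 [232 188  33   7  12  13   7   6   4   9   3   6   5  11   5  11  13   8
  12   9   9   1   6  11   6   7   1   9  58 121 123 126 121 124]
294 [228 125  22  12  15  10  10  10   9   9   3   8   7  13   6   9  10   7
   9   8   5   7   4  10   9   2  12   6  37 118 120 122 120 120]
297 [187  68  16  11   5  13  11   4   9  13  11   8  11   5   5   2   7   6
   9   2  12   0  15   1  10   3   7   9   7  96  96 105 106 108]
```

```bash
cat > tiltfit.py <<'E'
# head silhouette in the hand frame; reference = w14 (key upright in the hand, tip at TCP+37.2)
import sys
from h import *
from scipy.spatial.transform import Rotation as Ro
def ext(g):
    V=g["pixels"].max(2).astype(int);c=V[:,306:317].mean(1)
    vb=next(v for v in range(262,300) if c[v]<50 and c[v+4]<25)
    vb=vb-1+(c[vb-1]-60)/max(c[vb-1]-c[vb],1e-6)
    return vb,c
for f in sys.argv[1:]:
    vb,c=ext(load(f));print(f,vb.round(2),[(v,int(c[v])) for v in range(300,430,3)])
E
python3 tiltfit.py w14 up1 tl e2105
```

```text
w14 274.65 [(300, 13), (303, 11), (306, 10), (309, 12), (312, 13), (315, 19), (318, 21), (321, 20), (324, 21), (327, 22), (330, 18), (333, 10), (336, 11), (339, 11), (342, 12), (345, 10), (348, 12), (351, 10), (354, 10), (357, 12), (360, 11), (363, 10), (366, 11), (369, 13), (372, 11), (375, 10), (378, 12), (381, 11), (384, 11), (387, 32), (390, 71), (393, 72), (396, 75), (399, 74), (402, 75), (405, 76), (408, 75), (411, 75), (414, 79), (417, 88), (420, 99), (423, 121), (426, 127), (429, 136)]
up1 279.71 [(300, 8), (303, 9), (306, 8), (309, 9), (312, 9), (315, 16), (318, 20), (321, 23), (324, 24), (327, 24), (330, 19), (333, 14), (336, 15), (339, 14), (342, 11), (345, 12), (348, 11), (351, 12), (354, 10), (357, 11), (360, 13), (363, 11), (366, 12), (369, 10), (372, 10), (375, 11), (378, 11), (381, 14), (384, 12), (387, 10), (390, 10), (393, 13), (396, 11), (399, 11), (402, 12), (405, 10), (408, 10), (411, 10), (414, 13), (417, 13), (420, 11), (423, 11), (426, 10), (429, 13)]
tl 277.74 [(300, 10), (303, 12), (306, 10), (309, 11), (312, 15), (315, 17), (318, 14), (321, 15), (324, 14), 
[... 178 characters left out ...]
75, 13), (378, 12), (381, 13), (384, 14), (387, 15), (390, 13), (393, 48), (396, 48), (399, 48), (402, 48), (405, 49), (408, 48), (411, 48), (414, 48), (417, 47), (420, 52), (423, 9), (426, 18), (429, 68)]
e2105 271.35 [(300, 11), (303, 10), (306, 12), (309, 11), (312, 12), (315, 11), (318, 19), (321, 20), (324, 20), (327, 21), (330, 20), (333, 13), (336, 11), (339, 10), (342, 10), (345, 10), (348, 12), (351, 10), (354, 12), (357, 9), (360, 8), (363, 8), (366, 11), (369, 12), (372, 12), (375, 11), (378, 13), (381, 13), (384, 13), (387, 10), (390, 10), (393, 10), (396, 10), (399, 11), (402, 12), (405, 11), (408, 12), (411, 11), (414, 11), (417, 12), (420, 14), (423, 41), (426, 54), (429, 55)]
```

send_rows(series=[{"ax": 0,"ay": 0,"az": 0,"dx": -0.2,"dy": 0.05,"dz": 0,"hand": 1},{"ax": 0,"ay": 0,"az": 0,"dx": -0.4,"dy": 0.05,"dz": 0.05,"hand": 1},{"ax": 0,"ay": 0,"az": 0,"dx": -0.4,"dy": 0.05,"dz": 0.1,"hand": 1}])

```text
clock: 25.15
eef_pos: [542.8, 44.2, 90.1]
tool_rot: [-3.137, 0.032, -3.069]
force: [-11.6, 1.1, 5.2]
width: 9.1
gripper_force: 64.4
```

```bash
python3 st.py|head -2; python3 - <<'E'
from cell import read_state
print(read_state()["torque"])
E
```

```text
25.15 [542.8   44.15  90.07] [ 0.1   0.69 -0.36  1.96  0.48  0.54  1.05] F [-11.6   1.1   5.2] tilt x,y -0.032 0.005 yaw 0.072 w 9.106669231216408
rel unit 0.96 -0.62 14.07
[ 0.0911372   2.92586238 -0.02380779]
```

send_rows(series=[{"ax": 0,"ay": 0,"az": 0,"dx": 0.2,"dy": 0,"dz": -0.05,"hand": 1},{"ax": 0,"ay": 0,"az": 0,"dx": 0.5,"dy": 0,"dz": 0,"hand": 1},{"ax": 0,"ay": 0,"az": 0,"dx": 0.5,"dy": 0,"dz": 0.1,"hand": 1}])

```text
clock: 25.45
eef_pos: [542.1, 44.5, 89.9]
tool_rot: [-3.139, 0.043, -3.069]
force: [-5.4, 0.0, 2.2]
width: 9.3
gripper_force: 63.9
```

```bash
python3 st.py|head -2; python3 - <<'E'
from cell import read_state
print(read_state()["torque"])
E
```

```text
25.45 [542.05  44.45  89.86] [ 0.1   0.69 -0.36  1.97  0.48  0.52  1.04] F [-5.4  0.   2.2] tilt x,y -0.043 0.002 yaw 0.073 w 9.297105113023685
rel unit 0.23 -0.27 13.86
[-0.18321401  1.45343111 -0.00737122]
```

send_rows(series=[{"ax": 0,"ay": 0,"az": 0,"dx": -0.3,"dy": 0,"dz": 0.05,"hand": 1},{"ax": 0,"ay": 0,"az": 0,"dx": -0.4,"dy": 0,"dz": 0.15,"hand": 1},{"ax": 0,"ay": 0,"az": 0,"dx": -0.4,"dy": 0,"dz": 0.2,"hand": 1}])

```text
clock: 25.75
eef_pos: [542.9, 44.3, 87.6]
tool_rot: [-3.138, 0.038, -3.069]
force: [-10.1, -0.9, 2.6]
width: 9.1
gripper_force: 64.0
```

send_rows(series=[{"ax": 0,"ay": 0,"az": 0,"dx": 0.3,"dy": 0,"dz": -0.05,"hand": 1},{"ax": 0,"ay": 0,"az": 0,"dx": 0.6,"dy": 0,"dz": 0.05,"hand": 1},{"ax": 0,"ay": 0,"az": 0,"dx": 0.6,"dy": 0,"dz": 0.15,"hand": 1}])

```text
clock: 26.05
eef_pos: [541.8, 45.1, 87.3]
tool_rot: [-3.141, 0.05, -3.068]
force: [-2.3, -1.4, 1.3]
width: 9.0
gripper_force: 63.6
```

```bash
python3 st.py|head -2; python3 edge.py; python3 depth.py
```

```text
26.05 [541.8   45.14  87.32] [ 0.1   0.69 -0.35  1.98  0.49  0.5   1.04] F [-2.3 -1.4  1.3] tilt x,y -0.05 0.0 yaw 0.074 w 8.96291968833939
rel unit 0.03 0.44 11.32
[541.7998623   45.14279997  87.31621577] [-3.14113405  0.05037785 -3.06802567] [-2.34553127 -1.41849821  1.26637857] [-0.06897536  0.66741693 -0.00326996]
pred edge [312.65323844 274.8337335 ] [280]
301 [226 226 227 228 229 230 230 231 231 230 230 228 229 230 230 229 228 227
 225 169 141 147 122  51  11  14]
308 [226 227 228 229 227 230 230 230 231 230 229 228 228 230 230 228 228 227
 224 188 152  87  28   6   7   4]
312 [224 226 227 229 228 229 230 230 231 230 230 228 230 230 231 230 230 227
 224 206 169  91  26   2   7   7]
318 [226 226 228 229 227 229 229 230 230 229 229 231 231 165 123 121 122 119
 118 103  99 103  56   5   9   7]Traceback (most recent call last):
  File "depth.py", line 12, in <module>
    vs=cross(True,255,275,150); bias=vs-P(-10.05-.75,75.2)
                                     ~~^~~~~~~~~~~~~~~~~~~
TypeError: unsupported operand type(s) for -: 'NoneType' and 'float'
```

send_rows(series=[{"ax": 0,"ay": 0,"az": 0,"dx": -0.2,"dy": 0,"dz": 0.1,"hand": 1},{"ax": 0,"ay": 0,"az": 0,"dx": -0.3,"dy": 0,"dz": 0.2,"hand": 1},{"ax": 0,"ay": 0,"az": 0,"dx": -0.3,"dy": 0,"dz": 0.25,"hand": 1},{"ax": 0,"ay": 0,"az": 0,"dx": -0.1,"dy": 0,"dz": 0.25,"hand": 1},{"ax": 0,"ay": 0,"az": 0,"dx": -0.1,"dy": 0,"dz": 0.3,"hand": 1}])

```text
clock: 26.6
eef_pos: [542.1, 45.5, 84.6]
tool_rot: [3.141, 0.051, -3.068]
force: [-2.2, -0.1, 1.1]
width: 9.5
gripper_force: 63.5
```

```bash
python3 st.py|head -2
```

```text
26.6 [542.09  45.47  84.59] [ 0.09  0.7  -0.35  1.98  0.49  0.49  1.04] F [-2.2 -0.1  1.1] tilt x,y -0.051 -0.0 yaw 0.074 w 9.50080698269656
rel unit 0.34 0.75 8.59
```

send_rows(series=[{"ax": 0,"ay": 0,"az": 0,"dx": 0,"dy": -0.03,"dz": 0.1,"hand": 1},{"ax": 0,"ay": 0,"az": 0,"dx": 0,"dy": -0.03,"dz": 0.15,"hand": 1},{"ax": 0,"ay": 0,"az": 0,"dx": 0,"dy": -0.03,"dz": 0.2,"hand": 1},{"ax": 0,"ay": 0,"az": 0,"dx": 0,"dy": -0.03,"dz": 0.2,"hand": 1}])

```text
clock: 27.0
eef_pos: [542.2, 45.3, 82.8]
tool_rot: [3.141, 0.051, -3.067]
force: [-2.3, 0.2, 4.8]
width: 8.9
gripper_force: 64.2
```

```bash
python3 st.py|head -2; python3 edge.py
```

```text
27.0 [542.24  45.28  82.83] [ 0.09  0.7  -0.35  1.98  0.49  0.49  1.03] F [-2.3  0.2  4.8] tilt x,y -0.051 -0.0 yaw 0.074 w 8.855549924892568
rel unit 0.48 0.55 6.83
[542.24316832  45.28110152  82.83375479] [ 3.14140651  0.05134226 -3.06728851] [-2.33657241  0.17673917  4.78666656] [ 0.01072108  0.51454502 -0.05012265]
pred edge [312.64749143 274.79154068] [281]
301 [ 86  97 204 227 228 227 228 228 229 231 231 230 231 230 229 229 230 230
 231 231 229 227 191  86   5  14]
308 [105 104 206 227 227 228 229 229 229 229 230 230 232 230 229 229 229 228
 229 230 228 226 134  28   6   8]
312 [106 102 205 227 226 228 228 228 229 230 231 231 231 230 230 230 230 231
 230 231 166 116  63  14  11   3]
318 [106 104 207 228 225 227 227 227 230 230 231 230 230 230 229 231 164 119
 124 123 120 118  61  12  12   3]
```

send_rows(series=[{"ax": 0,"ay": 0,"az": 0,"dx": 0,"dy": 0,"dz": 0.1,"hand": 1},{"ax": 0,"ay": 0,"az": 0,"dx": 0,"dy": 0,"dz": 0.15,"hand": 1},{"ax": 0,"ay": 0,"az": 0,"dx": 0,"dy": 0,"dz": 0.15,"hand": 1}])

```text
clock: 27.35
eef_pos: [542.4, 45.3, 82.4]
tool_rot: [-3.141, 0.052, -3.067]
force: [-4.7, -1.2, 15.5]
width: 9.2
gripper_force: 66.1
```

```bash
python3 st.py|head -2; python3 - <<'E'
from h import *
from cell import read_state
s=read_state();T=s["eef_pos"]
g=snap("wrist","h1");gr=g["pixels"].astype(int).sum(2)//3
C=np.array([541.8,44.2]);ux=np.array([np.cos(.071),np.sin(.071)]);P=lambda d,z:project(g,[[*(C+ux*d),z]])[0,1]
print("plate edge pred",P(-21,76),"col",gr[252:264,310],"head",gr[274:286,310])
for x in(-2,-1,0,1,2): print(x,[P(x-15,106-d).round(1) for d in(20,22,24)])
E
```

```text
27.35 [542.39  45.32  82.36] [ 0.09  0.7  -0.35  1.98  0.5   0.49  1.03] F [-4.7 -1.2 15.5] tilt x,y -0.052 0.0 yaw 0.074 w 9.167819350704201
rel unit 0.64 0.58 6.36
plate edge pred 260.44034038289607 col [124 123 110 103 103 104 105 101 207 228 228 226] head [230 231 231 231 163 118  65  18   4   8   3   9]
-2 [np.float64(281.1), np.float64(278.7), np.float64(276.3)]
-1 [np.float64(283.5), np.float64(281.0), np.float64(278.6)]
0 [np.float64(285.8), np.float64(283.4), np.float64(280.9)]
1 [np.float64(288.2), np.float64(285.7), np.float64(283.2)]
2 [np.float64(290.5), np.float64(288.0), np.float64(285.5)]
```

send_rows(series=[{"ax": 0,"ay": 0,"az": 0,"dx": 0,"dy": 0,"dz": -0.1,"hand": 1},{"ax": 0.008,"ay": 0,"az": 0.15,"dx": 0,"dy": 0,"dz": -0.1,"hand": 1},{"ax": 0.016,"ay": 0,"az": 0.3,"dx": 0,"dy": 0,"dz": -0.1,"hand": 1},{"ax": 0.023,"ay": 0,"az": 0.45,"dx": 0.01,"dy": -0.02,"dz": -0.1,"hand": 1},{"ax": 0.023,"ay": 0,"az": 0.45,"dx": 0.01,"dy": -0.02,"dz": -0.1,"hand": 1}])

```text
clock: 27.9
eef_pos: [542.4, 44.8, 82.7]
tool_rot: [-3.141, 0.052, 2.762]
force: [-2.7, -0.4, 7.0]
width: 9.4
gripper_force: 64.7
```

```bash
python3 st.py; python3 -c "
from cell import read_state;print(read_state()['torque'])"
```

```text
27.9 [542.44  44.79  82.68] [-0.01  0.69 -0.21  1.98  0.36  0.47  0.7 ] F [-2.7 -0.4  7. ] tilt x,y -0.047 0.023 yaw -0.379 w 9.434386158177361
rel unit 0.64 0.04 6.68
[[-0.9277, 0.3703, 0.0483], [0.3697, 0.9289, -0.0198], [-0.0522, -0.0005, -0.9986]]
[-0.16665293  0.52476138  0.04516296]
```

send_rows(series=[{"ax": 0.008,"ay": 0,"az": 0.15,"dx": 0.01,"dy": 0,"dz": 0,"hand": 1},{"ax": 0.016,"ay": 0,"az": 0.3,"dx": 0.02,"dy": -0.01,"dz": 0,"hand": 1},{"ax": 0.023,"ay": 0,"az": 0.45,"dx": 0.03,"dy": -0.02,"dz": 0,"hand": 1},{"ax": 0.031,"ay": 0,"az": 0.6,"dx": 0.04,"dy": -0.02,"dz": 0,"hand": 1},{"ax": 0.039,"ay": 0,"az": 0.75,"dx": 0.05,"dy": -0.03,"dz": 0,"hand": 1},{"ax": 0.047,"ay": 0,"az": 0.9,"dx": 0.05,"dy": -0.03,"dz": 0,"hand": 1},{"ax": 0.055,"ay": 0,"az": 1.05,"dx": 0.05,"dy": -0.03,"dz": 0,"hand": 1},{"ax": 0.055,"ay": 0,"az": 1.05,"dx": 0.05,"dy": -0.03,"dz": 0,"hand": 1}])

```text
clock: 28.7
eef_pos: [541.4, 43.7, 82.6]
tool_rot: [-3.14, 0.054, 1.711]
force: [-2.6, -0.9, 8.9]
width: 9.4
gripper_force: 64.8
```

```bash
python3 st.py|head -2; python3 -c "
from cell import read_state;print(read_state()['torque'])"
```

```text
28.7 [541.42  43.67  82.59] [-0.23  0.7   0.09  1.94 -0.01  0.51 -0.01] F [-2.6 -0.9  8.9] tilt x,y -0.002 0.054 yaw -1.431 w 9.399398880271711
rel unit -0.45 -1.0 6.59
[-0.34351181  0.83266754  0.04759218]
```

send_rows(series=[{"ax": 0.006,"ay": 0,"az": 0.12,"dx": 0,"dy": 0,"dz": 0,"hand": 1},{"ax": 0.011,"ay": 0,"az": 0.22,"dx": 0,"dy": 0,"dz": 0,"hand": 1},{"ax": 0.013,"ay": 0,"az": 0.27,"dx": 0,"dy": 0,"dz": 0,"hand": 1},{"ax": 0.013,"ay": 0,"az": 0.27,"dx": 0,"dy": 0,"dz": 0,"hand": 1}])

```text
clock: 29.1
eef_pos: [541.1, 43.8, 82.6]
tool_rot: [-3.141, 0.054, 1.444]
force: [-3.6, -2.6, 9.6]
width: 9.2
gripper_force: 64.9
```

```bash
python3 st.py|head -2; python3 -c "
from cell import read_state;print(read_state()['torque'])"
```

```text
29.1 [541.12  43.79  82.61] [-0.27  0.7   0.16  1.93 -0.1   0.53 -0.18] F [-3.6 -2.6  9.6] tilt x,y 0.011 0.052 yaw -1.698 w 9.152825836933491
rel unit -0.74 -0.86 6.61
[-0.54119179  0.82608442  0.28165721]
```

send_rows(series=[{"ax": 0.001,"ay": 0,"az": 0.02,"dx": 0,"dy": 0,"dz": 0,"hand": 1},{"ax": 0.001,"ay": 0,"az": 0.02,"dx": 0,"dy": 0,"dz": 0,"hand": 1},{"ax": 0.001,"ay": 0,"az": 0.02,"dx": 0,"dy": 0,"dz": 0,"hand": 1}])

```text
clock: 29.4
eef_pos: [541.2, 43.8, 82.6]
tool_rot: [-3.141, 0.053, 1.425]
force: [-2.9, -2.1, 8.8]
width: 9.3
gripper_force: 64.9
```

```bash
python3 - <<'E'
from cell import *
s=read_state();print(s["eef_pos"],s["force"],s["torque"],s["gripper_force"])
print(finish_job())
E
```

```text
[541.15888595  43.81143939  82.61294351] [-2.87356325 -2.06259906  8.84882031] [-0.54526762  0.81713683  0.34139848] 64.94320392608643
the job is handed in; nothing more can be done
None
```

I handed the job in at 29.4 s, with no verdict returned: both spare cells stand in the empty wells, and the gripper holds the key at the test stop, which I judged from wrist pose, force and torque, not a final picture (I let go of the key once mid-insertion and it tipped over in the slot, so I regripped it).

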